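Make up the evaporation kit and the sample kit

TASK

Make up two kits beside the rotary evaporator. The larger tray gets the cork ring in its bigger cell with the round flask standing upright on the ring, and one amber bottle in its smaller cell; the smaller tray gets the other amber bottle and the screw-top jar, one in each of its two equal cells, whichever way round. Everything stands upright on the floor of its cell and is let go; set the glass down without dropping it, and leave the beaker, the timer and the spatula where they are.

Things in the scene. Friction and masses are not known exactly. Their poses are not given: they have to be found in the camera images.
- evap_tray: The larger kit tray: white walls and grey floor, 176 mm (its x) by 108 mm (its y), fixed to the bench; floor 3 mm thick, walls and divider 4 mm thick and 10 mm high. Origin: centre of its underside, z up. One divider across it makes two cells: the bigger, 100 x 100 mm inside, centred at x = -34 mm, y = 0, and the smaller, 64 mm (x) by 100 mm (y) inside, centred at x = +52 mm, y = 0.
- sample_tray: The smaller kit tray: white walls and grey floor, 156 mm (its x) by 84 mm (its y), fixed to the bench; floor 3 mm thick, walls and divider 4 mm thick and 10 mm high above the bench. Origin: centre of its underside, z up. A divider in the middle makes two equal cells, each 72 mm (x) by 76 mm (y) inside, centred at x = +38 and -38 mm, y = 0.
- ring_mid (a point): Cork ring (stand for a round flask): outer diameter 60 mm, hole 34 mm right through, 30 mm high, 25 g, lying flat on the bench among the stock. The point is on its axis half-way up (15 mm above its underside), z up. It can be gripped across its outside from above. The flask's bulb rests in its hole, the bulb's bottom then about 6 mm below the ring's top.
- flask_neck (a point): Round-bottomed clear glass flask, 70 g, 94 mm tall: bulb 56 mm, straight neck 22 mm across with a thin 25 mm lip. The point is on the axis in mid-neck, where it is gripped: 74 mm above the bulb's bottom, 20 mm below the mouth; z along the neck. Starts upright in the hole of a fixed grey block, 70 x 70 x 12 mm, mid-neck 80 mm above the bench; on the ring in the tray mid-neck is at 101 mm.
- bottle1_mid (a point): An amber glass bottle with white screw cap, 95 mm tall, body 40 mm in diameter (the upper third tapers to the cap); one of two alike, either may serve for either kit. The point is on its axis half-way up (47.5 mm above its foot), z up. At the start it stands upright on the bench among the stock.
- bottle2_mid (a point): An amber glass bottle with white screw cap, 95 mm tall, body 40 mm in diameter (the upper third tapers to the cap); one of two alike, either may serve for either kit. The point is on its axis half-way up (47.5 mm above its foot), z up. At the start it stands upright on the bench among the stock.
- jar_mid (a point): The squat white plastic jar with grey screw cap, 50 mm in diameter, 55 mm tall. The point is on its axis half-way up (27.5 mm above its foot), z up. It stands upright on the bench among the stock.
- beaker_mid (a point): An open, empty glass beaker, 60 mm in diameter, 75 mm tall, standing among the stock; not part of the kits, leave it. The point is on its axis half-way up.
- timer: A grey lab timer lying on the bench, 62 x 72 x 20 mm; not part of the kits, leave it. Origin: centre of its underside.
- spatula: A thin steel weighing spatula, 165 mm long, 6 mm thick, lying on the bench near the robot; not part of the kits, leave it. Origin on its underside, x along it.
Mind the look-alikes: they are no part of the job. What is shaped like the part that bears jar_mid but green is not meant. What is shaped like the part that bears bottle1_mid but red is not meant.

How it is judged:
At the end, for the whole second after the job is handed in: Larger tray: ring flat in the bigger cell, flask seated on it (12 mm, 0.15 rad), a bottle in the smaller cell. Smaller tray: other bottle and jar, one per cell. Ring, bottles and jar on the cell floors (4 mm), upright (0.1 rad); all five let go and at rest (0.02 m/s) (x of ring_mid in the frame of evap_tray between -0.056 and -0.012 m and y of ring_mid in the frame of evap_tray between -0.022 and 0.022 m and z of ring_mid in the frame of evap_tray between 0.014 and 0.022 m and angle between ring_mid's own z axis and vertical below 0.1 rad and horizontal distance between flask_neck and ring_mid below 0.012 m and z of flask_neck in the frame of evap_tray between 0.096 and 0.108 m and angle between flask_neck's own z axis and vertical below 0.15 rad and (((x of bottle1_mid in the frame of evap_tray between 0.038 and 0.066 m and y of bottle1_mid in the frame of evap_tray between -0.032 and 0.032 m and z of bottle1_mid in the frame of evap_tray between 0.0465 and 0.0545 m and angle between bottle1_mid's own z axis and vertical below 0.1 rad) and (x of bottle2_mid in the frame of sample_tray between 0.02 and 0.056 m and y of bottle2_mid in the frame of sample_tray between -0.02 and 0.02 m and z of bottle2_mid in the frame of sample_tray between 0.0465 and 0.0545 m and angle between bottle2_mid's own z axis and vertical below 0.1 rad) and (x of jar_mid in the frame of sample_tray between -0.051 and -0.025 m and y of jar_mid in the frame of sample_tray between -0.015 and 0.015 m and z of jar_mid in the frame of sample_tray between 0.0265 and 0.0345 m and angle between jar_mid's own z axis and vertical below 0.1 rad)) or ((x of bottle1_mid in the frame of evap_tray between 0.038 and 0.066 m and y of bottle1_mid in the frame of evap_tray between -0.032 and 0.032 m and z of bottle1_mid in the frame of evap_tray between 0.0465 and 0.0545 m and angle between bottle1_mid's own z axis and vertical below 0.1 rad) and (x of bottle2_mid in the frame of sample_tray between -0.056 and -0.02 m and y of bottle2_mid in the frame of sample_tray between -0.02 and 0.02 m and z of bottle2_mid in the frame of sample_tray between 0.0465 and 0.0545 m and angle between bottle2_mid's own z axis and vertical below 0.1 rad) and (x of jar_mid in the frame of sample_tray between 0.025 and 0.051 m and y of jar_mid in the frame of sample_tray between -0.015 and 0.015 m and z of jar_mid in the frame of sample_tray between 0.0265 and 0.0345 m and angle between jar_mid's own z axis and vertical below 0.1 rad)) or ((x of bottle2_mid in the frame of evap_tray between 0.038 and 0.066 m and y of bottle2_mid in the frame of evap_tray between -0.032 and 0.032 m and z of bottle2_mid in the frame of evap_tray between 0.0465 and 0.0545 m and angle between bottle2_mid's own z axis and vertical below 0.1 rad) and (x of bottle1_mid in the frame of sample_tray between 0.02 and 0.056 m and y of bottle1_mid in the frame of sample_tray between -0.02 and 0.02 m and z of bottle1_mid in the frame of sample_tray between 0.0465 and 0.0545 m and angle between bottle1_mid's own z axis and vertical below 0.1 rad) and (x of jar_mid in the frame of sample_tray between -0.051 and -0.025 m and y of jar_mid in the frame of sample_tray between -0.015 and 0.015 m and z of jar_mid in the frame of sample_tray between 0.0265 and 0.0345 m and angle between jar_mid's own z axis and vertical below 0.1 rad)) or ((x of bottle2_mid in the frame of evap_tray between 0.038 and 0.066 m and y of bottle2_mid in the frame of evap_tray between -0.032 and 0.032 m and z of bottle2_mid in the frame of evap_tray between 0.0465 and 0.0545 m and angle between bottle2_mid's own z axis and vertical below 0.1 rad) and (x of bottle1_mid in the frame of sample_tray between -0.056 and -0.02 m and y of bottle1_mid in the frame of sample_tray between -0.02 and 0.02 m and z of bottle1_mid in the frame of sample_tray between 0.0465 and 0.0545 m and angle between bottle1_mid's own z axis and vertical below 0.1 rad) and (x of jar_mid in the frame of sample_tray between 0.025 and 0.051 m and y of jar_mid in the frame of sample_tray between -0.015 and 0.015 m and z of jar_mid in the frame of sample_tray between 0.0265 and 0.0345 m and angle between jar_mid's own z axis and vertical below 0.1 rad))) and linear speed of each of cork_ring, flask, bottle1, bottle2, jar below 0.02 m/s and contact force between each of cork_ring, flask, bottle1, bottle2, jar and the fingers below 0.05 N); the robot touches nothing.
It fails at once if the beaker is shoved more than 25 mm from its place (distance of beaker_mid from where it was at the start of the episode above 0.025 m).
It fails at once if the timer is shoved more than 25 mm from its place (distance of timer from where it was at the start of the episode above 0.025 m).
It fails at once if the spatula is shoved more than 25 mm from its place (distance of spatula from where it was at the start of the episode above 0.025 m).
It fails at once if the flask is dropped or falls (faster than 0.55 m/s with no finger on it, as after a fall of 15 mm) ((linear speed of flask above 0.55 m/s and contact force between flask and the fingers below 0.05 N)).
It fails at once if a bottle is dropped or falls (faster than 0.55 m/s with no finger on it, as after a fall of 15 mm) ((linear speed of bottle1 above 0.55 m/s and contact force between bottle1 and the fingers below 0.05 N) or (linear speed of bottle2 above 0.55 m/s and contact force between bottle2 and the fingers below 0.05 N)).
It also fails if it takes over 131 s, if anything falls off the work surface, if the arm or the gripper's body presses on something with over 40 N, if the wrist force passes 120 N, or if a joint passes its speed limit or range.

ROBOT

A 6-joint arm with a two-finger parallel gripper is mounted at the origin on the work surface. World frame = base frame: x ahead of the robot, y to its left, z up, the work surface at z = 0. Lengths are in m, angles in rad, forces in N, time in s.
With the tool pointing down it reaches from about 0.35 to 0.975 m from the base axis. Payload 4.9 kg.
Tool frame: the origin (TCP) lies midway between the tips of the shut fingers; the grasp point (between the pads) lies 19 mm behind it; z points along the fingers, y is the direction in which the jaws open and shut (so a half turn about z gives the same grasp; the last joint's range is limited). The gripper opens to 85 mm and grips with 20 to 120 N. Pads are 22 mm wide; open, the fingers measure 114 mm over their backs; the gripper's body (76 mm by 85 mm) begins 54 mm behind the grasp point. The pads swing forward as they close: fully open they stand 13 mm farther back than shut.
Start: joints at [1.098, 0.053, 1.613, -0, 1.476, -0.119], TCP at [0.217, 0.586, 0.231] pointing down, gripper open.
Joint ranges: [-3.01, 3.01], [-1.01, 2.22], [0.06, 2.58], [-1.02, 4.17], [0.09, 2.62], [-3.14, 3.14]. Speed limits (rad/s): [2.57, 2.57, 3.14, 3.14, 3.14, 3.14].

INTERFACE

Orientations are given as a rotation vector (axis times angle).
In Python, from station import ctrl gives the robot as it stands.
- The arm moves only by the tool play_rows, never from a script. Its argument "motion" is a list that holds one entry, the list of rows, each a list of 7 numbers: the closure, from -1 (fully open) to 1 (shut), then the shift along the tool's x, y, z in cm, then the turn, a rotation vector about the tool's x, y, z in degrees. A call has 1 to 20 rows; each row is the pose to reach, as a shift and turn from the pose measured when the call began, along the tool's axes at that moment; what a row does not reach only later rows make up. A row lasts 1/8 s, in which the tool goes at most 62.5 mm and 10.7 degrees, less where a joint would pass 70% of its speed; a pose out of reach is approached as far as the arm can. A call with a gripper value outside its range is refused whole. The fingers move at their own pace and stop on an object; "newtons" is the grip in N (left out, the last holds). Time passes only in rows, so rows that repeat a pose let the fingers close. It gives the time, the measured TCP pose, the force and the opening at its end, in the units of the state.
- ctrl.get_obs(): the state, without advancing time (a new reading comes with each control period).
- ctrl.get_image(name): name is "scene" or "top" or "wrist"; returns a dict with "color" (480x640x3 uint8, red, green, blue), "mtx" (3x3 intrinsics, pixels), "T" (4x4, takes a point from camera to world coordinates). Camera axes: x right, y up, looking along -z (the intrinsics and any distortion apply to the point x, -y, -z); pixel columns grow to the right and rows downward; lengths in m; the calibration is good to about 2 mm. A picture is of the moment at which its call begins. There is no depth.
- ctrl.finish_job(): hands the job in, once; it reports no verdict.
The state is a dict: "t": time; "q": joint angles; "dq": joint speeds; "effort": joint torques, N m; "tool_pos": TCP position; "tool_rot": TCP orientation; "contact_force": force on the tool from outside, world axes, zero at the start; "wrist_torque": the same for the moment, N m; "opening": finger opening in m.
Only numpy, scipy, OpenCV 4.12 (cv2) and the standard library are available. Lean on these libraries where they do the work, as an engineer would, in place of code of your own. Each camera call takes 0.05 s, during which the arm holds its last target.

## Working session

There is one attempt and no reset: what is moved stays moved. The work goes in short steps, Python scripts to look and compute and a tool call to move; the robot and the scene stay as the last step left them, time stands still between calls to the robot, and variables do not carry over. Pictures are saved under pics/ and viewed, and the job is handed in when it is done.

Besides the shell and the picture viewer there is one more tool, called by a JSON object that holds its "method" and its "body", one argument or row to a line. play_rows: Moves the arm, as the interface text tells. Its arguments: {"type":"object","properties":{"motion":{"type":"array"},"newtons":{"type":"number"}},"required":["motion"]}

```bash
ls; mkdir -p pics; python3 - <<'E'
from station import ctrl
import cv2, numpy as np
o=ctrl.get_obs()
for k in o: print(k,np.round(o[k],3))
for n in ("scene","top","wrist"):
    im=ctrl.get_image(n); cv2.imwrite(f"pics/{n}0.png",im["color"][:,:,::-1]); print(n,np.round(im["mtx"],1).tolist(),np.round(im["T"],3).tolist(), [k for k in im])
E
```

```text
pics
t 0.0
q [ 1.098  0.053  1.614 -0.     1.476 -0.119]
dq [ 0.001  0.    -0.001 -0.001  0.001  0.001]
effort [-2.0000e-03 -3.9368e+01 -3.7017e+01 -0.0000e+00  7.0000e-03  0.0000e+00]
tool_pos [0.216 0.586 0.23 ]
tool_rot [-5.530e-01 -3.092e+00  3.000e-03]
contact_force [0.989 0.171 0.234]
wrist_torque [-0.037  0.045  0.036]
opening 0.085
scene [[461.4, 0.0, 321.7], [0.0, 461.4, 236.3], [0.0, 0.0, 1.0]] [[-0.074, -0.66, 0.747, 1.136], [0.997, -0.05, 0.054, 0.014], [0.002, 0.749, 0.662, 0.645], [0.0, 0.0, 0.0, 1.0]] ['color', 'mtx', 'T']
top [[576.2, 0.0, 319.9], [0.0, 576.2, 239.4], [0.0, 0.0, 1.0]] [[0.016, 0.983, -0.185, 0.298], [-1.0, 0.021, 0.022, -0.014], [0.025, 0.184, 0.983, 1.123], [0.0, 0.0, 0.0, 1.0]] ['color', 'mtx', 'T']
wrist [[350.6, 0.0, 317.4], [0.0, 350.6, 241.0], [0.0, 0.0, 1.0]] [[0.348, -0.896, -0.276, 0.145], [0.938, 0.332, 0.104, 0.61], [-0.001, -0.295, 0.956, 0.372], [0.0, 0.0, 0.0, 1.0]] ['color', 'mtx', 'T']
```

View pics/scene0.png

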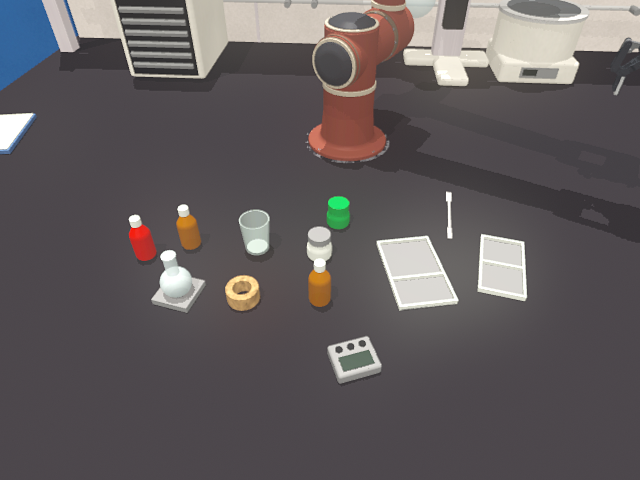

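View pics/top0.png

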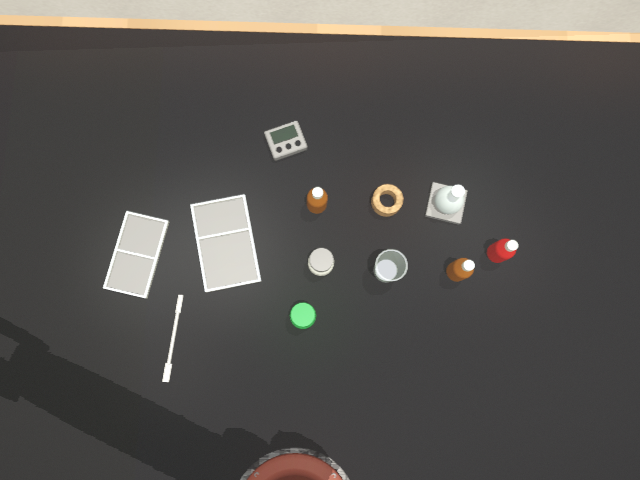

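View pics/wrist0.png

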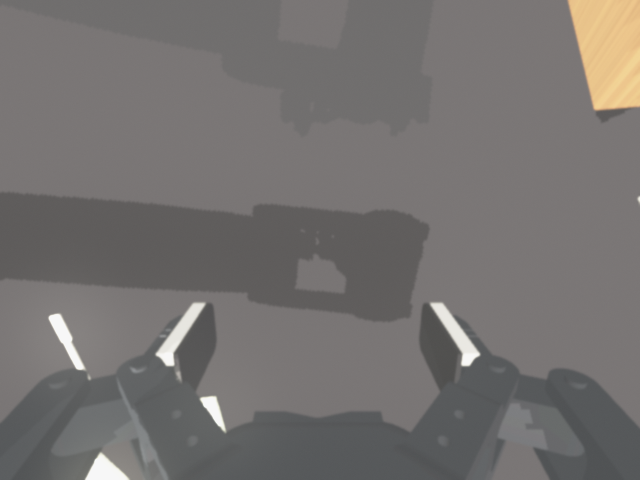

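Scene view: trays at right (417,270), (502,266), stock at left. The top view has the same layout: trays around (225,243) and (136,255), ring (388,200), flask (450,198), ambers (317,200) and (461,269), jar (321,262). Now I'll measure from colour masks.

```bash
cat > h.py <<'E'
import numpy as np, cv2
from station import ctrl
from scipy.spatial.transform import Rotation as R
def grab(n,f=None):
    im=ctrl.get_image(n)
    if f: cv2.imwrite(f"pics/{f}.png",im["color"][:,:,::-1])
    return im
def ray(im,u,v):
    K=im["mtx"];d=np.array([(u-K[0,2])/K[0,0],-(v-K[1,2])/K[1,1],-1.]);T=im["T"]
    d=T[:3,:3]@d; return T[:3,3],d/np.linalg.norm(d)
def onz(im,u,v,z):
    o,d=ray(im,u,v); return o+d*(z-o[2])/d[2]
def proj(im,p):
    T=im["T"];c=T[:3,:3].T@(np.asarray(p)-T[:3,3]);K=im["mtx"]
    return K[0,0]*c[0]/-c[2]+K[0,2], K[1,1]*-c[1]/-c[2]+K[1,2]
def tri(r1,r2):
    A=[];b=[]
    for o,d in (r1,r2):
        M=np.eye(3)-np.outer(d,d);A.append(M);b.append(M@o)
    p=np.linalg.lstsq(np.vstack(A),np.hstack(b),rcond=None)[0]
    return p,[np.linalg.norm(np.cross(p-o,d)) for o,d in (r1,r2)]
def blobs(mask,amin=20):
    n,l,s,c=cv2.connectedComponentsWithStats(mask.astype(np.uint8))
    return [(s[i],c[i].round(1),l==i) for i in range(1,n) if s[i][4]>=amin]
E
python3 - <<'E'
from h import *
for n in("top","scene"):
    im=grab(n);np.savez(f"{n}0.npz",**im)
    hsv=cv2.cvtColor(im["color"],cv2.COLOR_RGB2HSV);H,S,V=[hsv[...,i] for i in range(3)]
    for nm,m in dict(amber=(H>8)&(H<18)&(S>190)&(V>60),cork=(H>12)&(H<24)&(S>70)&(S<=190)&(V>120),white=(S<30)&(V>150)).items():
        for s,c,_ in blobs(m):
            if (n=="top" and c[1]>50 and c[1]<440) or (n=="scene" and c[1]>160): print(n,nm,s.tolist(),c, onz(im,*c,0.0)[:2].round(3))
# zoomed
im=np.load("top0.npz")["color"]
cv2.imwrite("pics/ztop_r.png",cv2.resize(im[150:320,270:530,::-1],None,fx=3,fy=3,interpolation=cv2.INTER_CUBIC))
cv2.imwrite("pics/ztop_l.png",cv2.resize(im[180:310,90:280,::-1],None,fx=4,fy=4,interpolation=cv2.INTER_CUBIC))
im=np.load("scene0.npz")["color"]
cv2.imwrite("pics/zscene.png",cv2.resize(im[180:320,120:360,::-1],None,fx=3.3,fy=3.3,interpolation=cv2.INTER_CUBIC))
E
```

```text
top cork [371, 184, 33, 33, 664] [387.  199.6] [ 0.594 -0.173]
top cork [307, 189, 21, 24, 305] [316.6 202.1] [ 0.586 -0.031]
top cork [451, 258, 23, 23, 287] [460.1 270.2] [ 0.453 -0.317]
top white [264, 121, 43, 37, 604] [285.9 140.9] [0.713 0.034]
top white [426, 182, 41, 41, 1203] [447.  201.8] [ 0.592 -0.294]
top white [312, 187, 11, 12, 101] [317.1 192.2] [ 0.606 -0.032]
top white [190, 194, 71, 98, 5100] [224.9 242.8] [0.499 0.148]
top white [103, 211, 66, 87, 3633] [135.6 254.3] [0.472 0.322]
top white [506, 240, 13, 11, 112] [511.8 245.1] [ 0.506 -0.422]
top white [308, 248, 26, 28, 563] [320.7 261.4] [ 0.465 -0.041]
top white [375, 249, 33, 32, 568] [388.3 267.1] [ 0.457 -0.175]
top white [463, 260, 12, 11, 108] [468.4 265.1] [ 0.464 -0.334]
top white [162, 295, 21, 87, 435] [172.2 340.6] [0.307 0.24 ]
scene amber [177, 215, 19, 15, 154] [186.7 222.4] [ 0.385 -0.336]
scene amber [309, 271, 21, 16, 167] [320.5 279.2] [ 0.532 -0.032]
scene amber [311, 292, 14, 14, 136] [317.2 298.9] [ 0.582 -0.034]
scene cork [177, 222, 24, 28, 416] [189.6 236.9] [ 0.432 -0.316]
scene cork [225, 275, 35, 36, 970] [242.2 292.5] [ 0.577 -0.174]
scene cork [308, 276, 23, 31, 311] [320.3 291.5] [ 0.563 -0.03 ]
scene white [446, 191, 7, 48, 201] [448.9 214.7] [0.314 0.239]
scene white [177, 204, 12, 13, 119] [182.8 210. ] [ 0.343 -0.358]
scene white [239, 210, 31, 45, 1090] [255.1 230.5] [ 0.401 -0.182]
scene white [129, 215, 13, 13, 128] [134.6 220.7] [ 0.388 -0.452]
scene white [308, 227, 23, 15, 281] [318.8 234. ] [ 0.402 -0.045]
scene white [376, 235, 83, 76, 4097] [415.6 272.9] [0.502 0.151]
scene white [477, 234, 50, 67, 2770] [502.1 267.2] [0.473 0.321]
scene white [307, 242, 25, 31, 489] [318.9 255.3] [ 0.467 -0.04 ]
scene white [151, 250, 54, 59, 1556] [175.3 282.7] [ 0.562 -0.305]
scene white [328, 336, 53, 43, 915] [352.7 356.8] [0.7   0.033]
```

View pics/ztop_r.png

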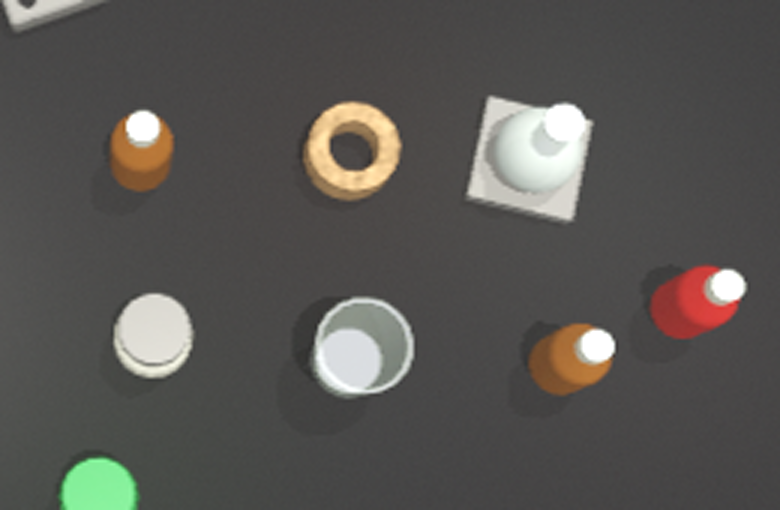

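View pics/ztop_l.png

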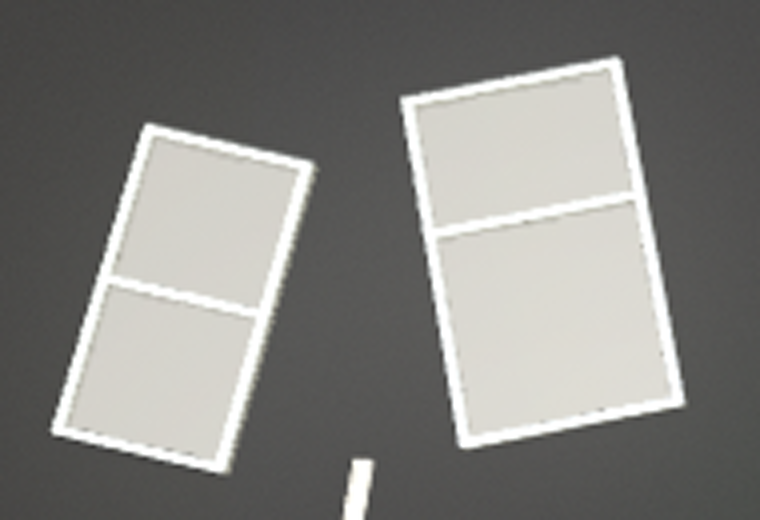

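View pics/zscene.png

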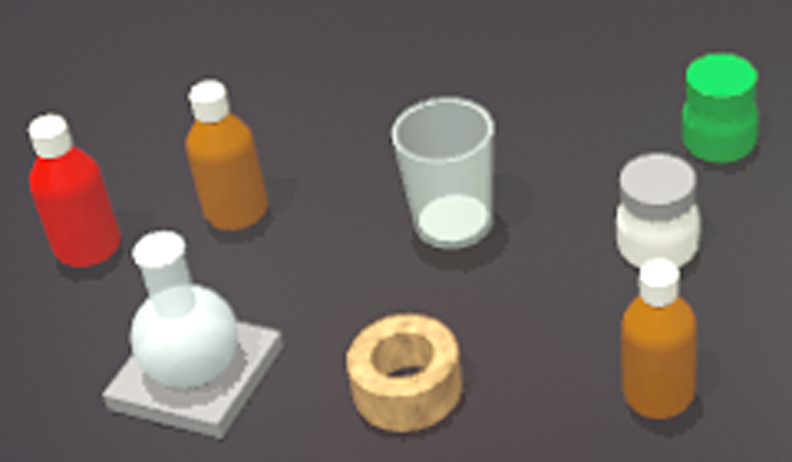

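```bash
python3 - <<'E'
from h import *
t=dict(np.load("top0.npz"));s=dict(np.load("scene0.npz"))
P=dict(A=((317.7,192),(320,260.6),.095),B=((469,265),(183.6,207.3),.095),jar=((321.3,259.7),(319.4,233.9),.055),flask=((458,190.7),(168.8,253.6),.1),ring=((387.7,198.7),(242.7,288.2),.03),beaker=((391,265.3),(254.5,219.7),.075),red=((511.8,245.1),(135,217),.095))
for k,(a,b,z) in P.items(): print(k,onz(t,*a,z)[:2].round(4),onz(s,*b,z)[:2].round(4),tri(ray(t,*a),ray(s,*b))[0].round(4))
for im,n in((t,"top"),(s,"scene")):
    hsv=cv2.cvtColor(im["color"],cv2.COLOR_RGB2HSV);m=(hsv[...,1]<30)&(hsv[...,2]>150)
    for st,c,mm in blobs(m,2500):
        if n=="scene" and c[1]<160: continue
        cs,_=cv2.findContours(mm.astype(np.uint8),cv2.RETR_EXTERNAL,cv2.CHAIN_APPROX_NONE)
        pts=cs[0][:,0].astype(float); w=np.array([onz(im,u,v,.01)[:2] for u,v in pts])
        r=cv2.minAreaRect((w*1000).astype(np.float32)); print(n,np.round(r[0],1),np.round(r[1],1),round(r[2],2))
E
```

```text
A [ 0.5805 -0.0313] [ 0.5782 -0.0293] [ 0.5799 -0.0302  0.0967]
B [ 0.4501 -0.3079] [ 0.4515 -0.3038] [ 0.4498 -0.3064  0.0939]
jar [ 0.4605 -0.0409] [ 0.464  -0.0392] [ 0.4608 -0.0403  0.0523]
flask [ 0.5876 -0.2904] [ 0.5858 -0.2878] [ 0.5868 -0.2887  0.1012]
ring [ 0.5879 -0.17  ] [ 0.5926 -0.1665] [ 0.5888 -0.1692  0.0257]
beaker [ 0.4496 -0.169 ] [ 0.4545 -0.1664] [ 0.45   -0.1686  0.0713]
red [ 0.4884 -0.3879] [ 0.4877 -0.3863] [ 0.488  -0.3869  0.0954]
top [990.6 -41.3] [  73.3 1363.4] 1.88
top [498.6 147.2] [178.1 110.7] 12.52
top [472.1 318. ] [ 87.7 157.6] 77.94
scene [501.9 146.8] [186.8 113.1] 12.41
scene [476.2 317.5] [ 87.4 169. ] 77.78
```

```bash
cat >> h.py <<'E'
def plan(x,y,z,jaw):
    o=ctrl.get_obs();p=np.array(o["tool_pos"]);Rm=R.from_rotvec(o["tool_rot"])
    M=Rm.as_matrix();best=None
    for a in (jaw,jaw+180):
        yv=np.array([np.cos(np.radians(a)),np.sin(np.radians(a)),0]);zv=np.array([0,0,-1.]);xv=np.cross(yv,zv)
        rv=(Rm.inv()*R.from_matrix(np.c_[xv,yv,zv])).as_rotvec(degrees=True)
        if best is None or np.linalg.norm(rv)<np.linalg.norm(best): best=rv
    d=M.T@(np.array([x,y,z])-p)*100
    print("now",p.round(4),"jaw",np.degrees(np.arctan2(M[1,1],M[0,1])).round(1),"tilt z",M[:,2].round(3),"q6",round(o["q"][5],2),"open",round(o["opening"],4),"t",round(o["t"],2))
    print("shift cm",d.round(2),"turn deg",best.round(1),"dist",np.linalg.norm(d).round(1))
    return d,best
E
python3 -c "
from h import *
plan(.590,-.168,.15,102.5)"
```

```text
now [0.2164 0.586  0.2307] jaw 69.7 tilt z [-0.    -0.001 -1.   ] q6 -0.12 open 0.0855 t 0.25
shift cm [-61.17 -57.78   8.12] turn deg [ -0.1  -0.  -32.8] dist 84.5
```

{"method": "play_rows", "body": {
  "motion": [
    [[-1,-15,-14,2,0,0,-8],[-1,-30,-28,4,0,0,-16],[-1,-45,-42,6,0,0,-24],[-1,-61.2,-57.8,8.1,0,0,-32.8],[-1,-61.2,-57.8,8.1,0,0,-32.8],[-1,-61.2,-57.8,8.1,0,0,-32.8],[-1,-61.2,-57.8,8.1,0,0,-32.8],[-1,-61.2,-57.8,8.1,0,0,-32.8],[-1,-61.2,-57.8,8.1,0,0,-32.8],[-1,-61.2,-57.8,8.1,0,0,-32.8],[-1,-61.2,-57.8,8.1,0,0,-32.8],[-1,-61.2,-57.8,8.1,0,0,-32.8],[-1,-61.2,-57.8,8.1,0,0,-32.8],[-1,-61.2,-57.8,8.1,0,0,-32.8],[-1,-61.2,-57.8,8.1,0,0,-32.8],[-1,-61.2,-57.8,8.1,0,0,-32.8]]
  ],
  "newtons": 30
}}

```text
t: 2.25
tool_pos: [0.5898, -0.1677, 0.15]
tool_rot: [0.343, -3.122, 0.0]
contact_force: [0.4, 0.5, -0.1]
opening: 0.0855
```

```bash
python3 -c "
from h import *
plan(.590,-.168,.006,102.5)
im=grab('wrist','w1');np.savez('w1.npz',**im)
t=grab('top','t1')
for p in [(.590,-.168,.03),(.452,-.168,.075),(.587,-.289,.1)]: print(proj(im,p))
"
```

```text
now [ 0.5898 -0.1677  0.15  ] jaw 102.5 tilt z [-0.001 -0.    -1.   ] q6 -2.19 open 0.0855 t 2.25
shift cm [-0.02 -0.04 14.4 ] turn deg [ 0.  -0.1  0. ] dist 14.4
(np.float64(319.4230618375062), np.float64(235.55487028112532))
(np.float64(375.26629264474104), np.float64(19.921782902299952))
(np.float64(111.26361698827588), np.float64(220.77789800619976))
```

View pics/w1.png

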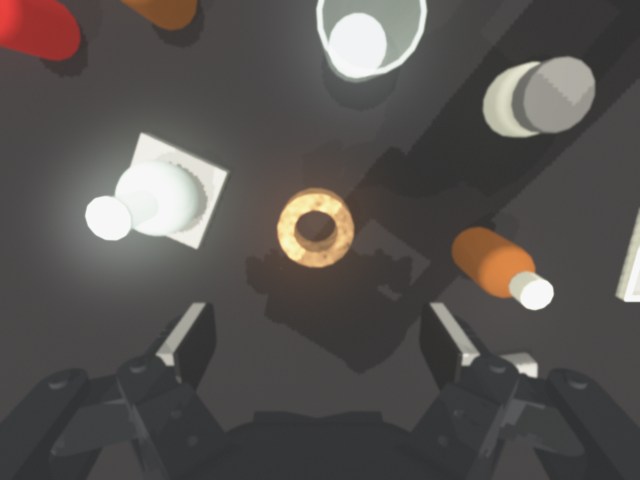

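Wrist view: ring top at (315,228), flask lip at (108,217), amber A cap at (537,291), jar cap at (559,94).

```bash
python3 -c "
from h import *
im=dict(np.load('w1.npz'))
for n,u,v,z in [('ring',315.5,228,.03),('flask',108.5,218,.1),('A',537,291,.095),('jar',559,94,.055)]: print(n,onz(im,u,v,z).round(4))
"
```

```text
ring [ 0.5847 -0.1723  0.03  ]
flask [ 0.5857 -0.2906  0.1   ]
A [ 0.5774 -0.0342  0.095 ]
jar [ 0.4605 -0.0433  0.055 ]
```

{"method": "play_rows", "body": {
  "motion": [
    [[-1,0.2,-0.2,5,0,0,0],[-1,0.2,-0.2,10,0,0,0],[-1,0.2,-0.2,13,0,0,0],[-1,0.2,-0.2,14.4,0,0,0],[-1,0.2,-0.2,14.4,0,0,0],[1,0.2,-0.2,14.4,0,0,0],[1,0.2,-0.2,14.4,0,0,0],[1,0.2,-0.2,14.4,0,0,0],[1,0.2,-0.2,14.4,0,0,0],[1,0.2,-0.2,14.4,0,0,0],[1,0.2,-0.2,14.4,0,0,0],[1,0.2,-0.2,14.4,0,0,0]]
  ],
  "newtons": 25
}}

```text
t: 3.85
tool_pos: [0.59, -0.1703, 0.0089]
tool_rot: [-0.344, 3.12, -0.004]
contact_force: [-0.4, 1.2, 6.5]
opening: 0.0589
```

```bash
python3 -c "
from h import *
plan(.4668,.1397,.10,102.5)
im=grab('scene','s2');c=im['color'][180:350,130:430,::-1];cv2.imwrite('pics/s2z.png',cv2.resize(c,None,fx=2.6,fy=2.6))
"
```

```text
now [ 0.59   -0.1703  0.0089] jaw 102.6 tilt z [ 0.003 -0.002 -1.   ] q6 -2.19 open 0.0589 t 3.85
shift cm [ 5.24 32.91 -9.21] turn deg [-0.2  0.2  0.1] dist 34.6
```

View pics/s2z.png

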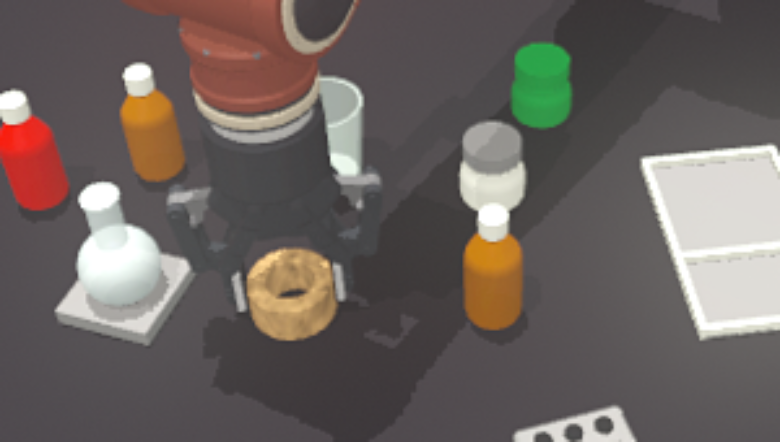

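{"method": "play_rows", "body": {
  "motion": [
    [[1,0,0,-3,0,0,0],[1,0,0,-6,0,0,0],[1,0,0,-9,0,0,0],[1,0,0,-9,0,0,0],[1,0,0,-9,0,0,0],[1,0,0,-9,0,0,0]]
  ]
}}

```text
t: 4.65
tool_pos: [0.5886, -0.1696, 0.0969]
tool_rot: [-0.345, 3.122, -0.001]
contact_force: [0.6, 0.2, -0.5]
opening: 0.0589
```

```bash
python3 -c "
from h import *
plan(.4668,.1397,.10,102.5)
im=grab('scene','s3');np.savez('s3.npz',**im);c=im['color'][180:350,130:430,::-1];cv2.imwrite('pics/s3z.png',cv2.resize(c,None,fx=2.6,fy=2.6))
"
```

```text
now [ 0.5886 -0.1696  0.0969] jaw 102.6 tilt z [ 0.    -0.001 -1.   ] q6 -2.19 open 0.0589 t 4.65
shift cm [ 5.14 32.84 -0.33] turn deg [-0.   0.   0.1] dist 33.2
```

View pics/s3z.png

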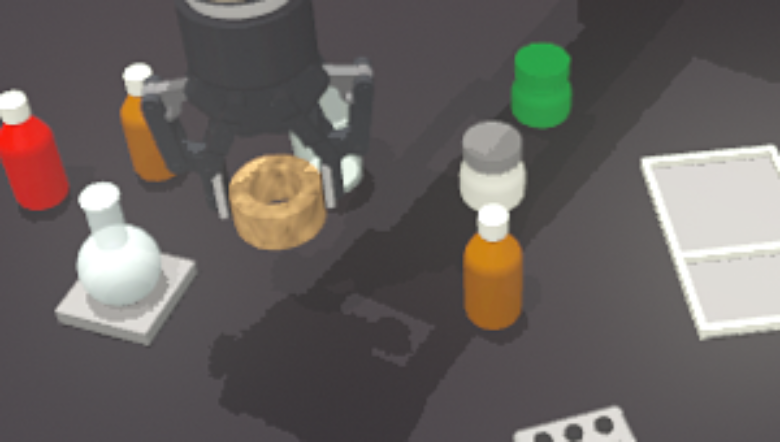

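```bash
python3 -c "
from h import *
im=dict(np.load('s3.npz'))
for p in [(.5886+.0073,-.1696-.0327),(.5886-.0073,-.1696+.0327)]:
  for z in (.08,.09,.1,.11): print(z,np.round((np.array(proj(im,(*p,z)))-[130,180])*2.6,0))
cv2.imwrite('pics/s3zz.png',cv2.resize(im['color'][235:285,200:270,::-1],None,fx=9,fy=9,interpolation=cv2.INTER_CUBIC))
"
```

```text
0.08 [230. 231.]
0.09 [228. 220.]
0.1 [225. 209.]
0.11 [223. 198.]
0.08 [332. 220.]
0.09 [331. 210.]
0.1 [329. 199.]
0.11 [328. 188.]
```

View pics/s3zz.png

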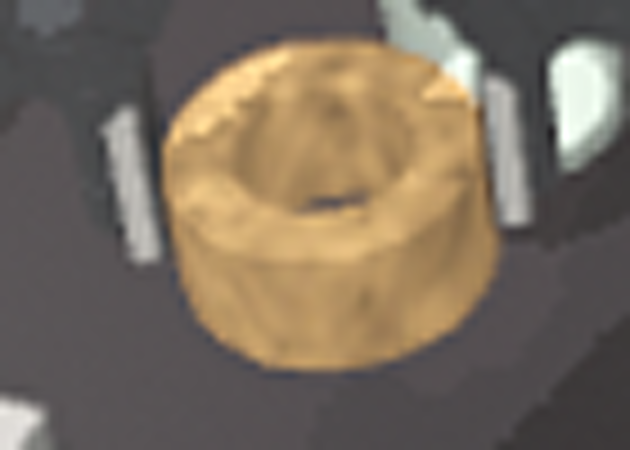

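{"method": "play_rows", "body": {
  "motion": [
    [[1,0,0,-4,0,0,0],[1,0.5,4,-7,0,0,0],[1,1.2,8,-7,0,0,0],[1,2,12,-7,0,0,0],[1,2.6,16,-7,0,0,0],[1,3.2,20,-7,0,0,0],[1,3.8,24,-7,0,0,0],[1,4.5,28,-5,0,0,0],[1,5.1,32,-3,0,0,0],[1,5.1,32.8,0,0,0,0],[1,5.1,32.8,3,0,0,0],[1,5.1,32.8,5,0,0,0],[1,5.1,32.8,5,0,0,0],[1,5.1,32.8,5,0,0,0]]
  ]
}}

```text
t: 6.45
tool_pos: [0.4678, 0.1393, 0.0472]
tool_rot: [-0.344, 3.122, -0.001]
contact_force: [0.8, -0.4, 0.1]
opening: 0.059
```

```bash
python3 -c "
from h import *
plan(.4668,.1397,.012,102.5)
im=grab('wrist','w4');im=grab('scene','s4');
c=im['color'][200:340,340:540,::-1];cv2.imwrite('pics/s4z.png',cv2.resize(c,None,fx=3.5,fy=3.5))
"
```

```text
now [0.4678 0.1393 0.0472] jaw 102.6 tilt z [ 0.001 -0.001 -1.   ] q6 -1.65 open 0.059 t 6.45
shift cm [0.09 0.07 3.52] turn deg [-0.1  0.   0.1] dist 3.5
```

View pics/s4z.png

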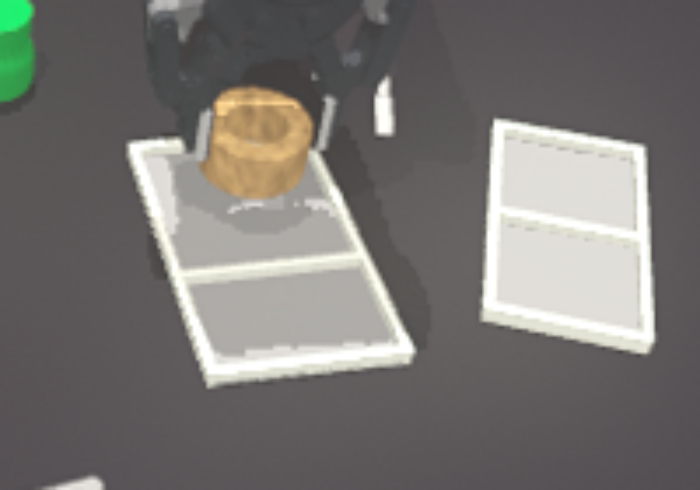

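View pics/w4.png

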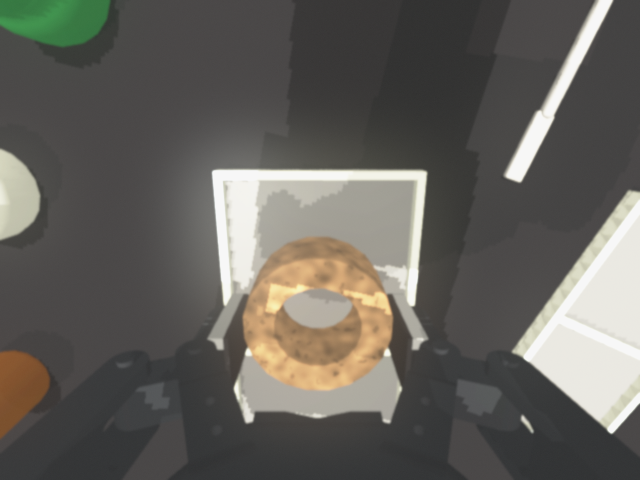

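Ring at wrist pixel (318,310) is centred between the tray walls (213/426). I'll set it down.

{"method": "play_rows", "body": {
  "motion": [
    [[1,0.1,0.1,1.5,0,0,0],[1,0.1,0.1,2.8,0,0,0],[1,0.1,0.1,3.3,0,0,0],[1,0.1,0.1,3.5,0,0,0],[1,0.1,0.1,3.5,0,0,0],[-0.56,0.1,0.1,3.5,0,0,0],[-0.56,0.1,0.1,3.5,0,0,0],[-0.56,0.1,0.1,3.5,0,0,0],[-0.56,0.1,0.1,3.5,0,0,0]]
  ]
}}

```text
t: 7.68
tool_pos: [0.4674, 0.1401, 0.013]
tool_rot: [-0.344, 3.12, -0.001]
contact_force: [-0.3, -0.0, -1.1]
opening: 0.0669
```

```bash
python3 -c "
from h import *
plan(.4668,.1397,.15,102.5)
im=grab('scene','s5');
c=im['color'][200:340,340:540,::-1];cv2.imwrite('pics/s5z.png',cv2.resize(c,None,fx=3.5,fy=3.5))
"
```

```text
now [0.4674 0.1401 0.013 ] jaw 102.6 tilt z [ 0.003 -0.    -1.   ] q6 -1.65 open 0.0669 t 7.67
shift cm [  0.03  -0.04 -13.7 ] turn deg [-0.1  0.1  0.1] dist 13.7
```

View pics/s5z.png

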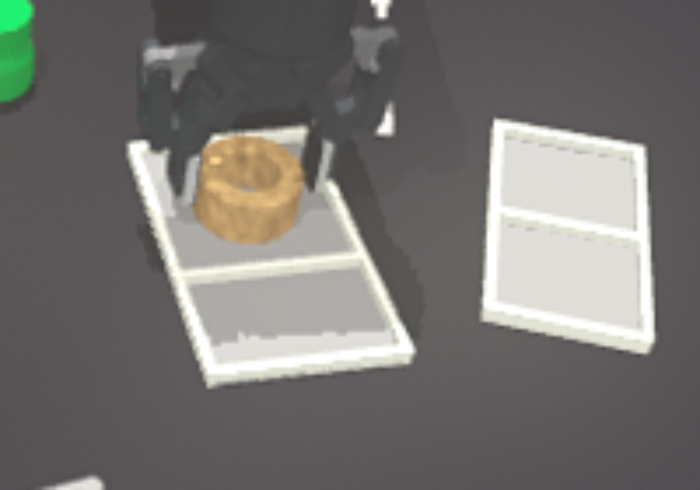

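{"method": "play_rows", "body": {
  "motion": [
    [[-0.56,0,0,-3,0,0,0],[-0.56,0,0,-7,0,0,0],[-0.8,0,0,-11,0,0,0],[-1,-0.3,-5,-14.7,0,0,0],[-1,-0.6,-11,-14.7,0,0,0],[-1,-0.9,-17,-14.7,0,0,0],[-1,-1.2,-23,-14.7,0,0,0],[-1,-1.5,-29,-14.7,0,0,0],[-1,-1.8,-35,-14.7,0,0,0],[-1,-2.1,-40,-14.7,0,0,0],[-1,-2.2,-44.6,-14.7,0,0,0],[-1,-2.2,-44.6,-14.7,0,0,0],[-1,-2.2,-44.6,-14.7,0,0,0]]
  ]
}}

```text
t: 9.35
tool_pos: [0.5853, -0.2898, 0.16]
tool_rot: [-0.344, 3.121, 0.0]
contact_force: [0.4, 0.7, 0.7]
opening: 0.0854
```

```bash
python3 -c "
from h import *
plan(.586,-.290,.061,102.5)
im=grab('wrist','w6');np.savez('w6.npz',**im)
im=grab('top','t6')
c=im['color'][180:310,90:280,::-1];cv2.imwrite('pics/t6z.png',cv2.resize(c,None,fx=4,fy=4,interpolation=cv2.INTER_CUBIC)); np.savez('t6.npz',**im)
"
```

```text
now [ 0.5853 -0.2898  0.16  ] jaw 102.6 tilt z [ 0.002  0.    -1.   ] q6 -2.36 open 0.0854 t 9.35
shift cm [-0.04 -0.04  9.9 ] turn deg [0.  0.1 0.1] dist 9.9
```

View pics/t6z.png

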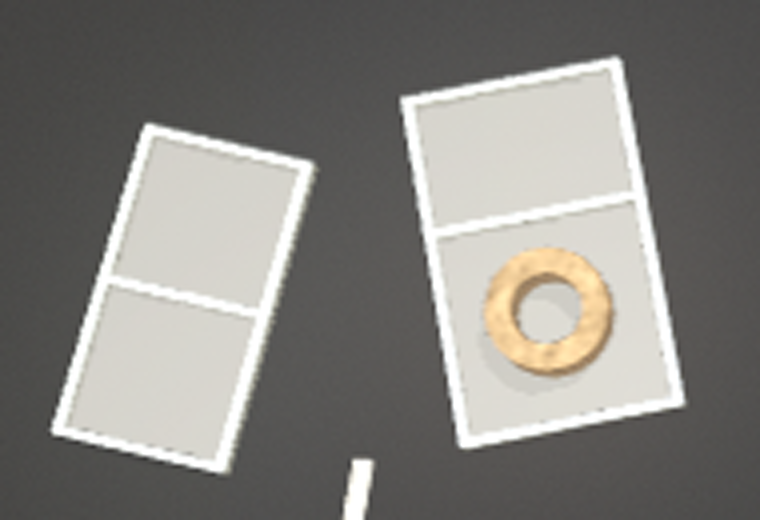

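View pics/w6.png

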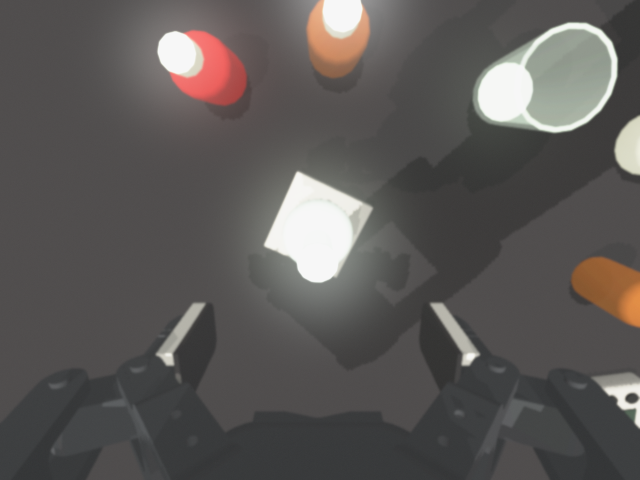

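```bash
python3 -c "
from h import *
im=dict(np.load('w6.npz'));t=dict(np.load('t6.npz'))
print('flask',onz(im,318,263.5,.1).round(4))
print('B',onz(im,343,13,.095).round(4))
print('ring',onz(t,227.25,257.75,.033).round(4))
"
```

```text
flask [ 0.5864 -0.2912  0.1   ]
B [ 0.4513 -0.3081  0.095 ]
ring [0.464  0.1379 0.033 ]
```

{"method": "play_rows", "body": {
  "motion": [
    [[-1,-0.1,-0.1,3,0,0,0],[-1,-0.1,-0.1,6,0,0,0],[-1,-0.1,-0.1,8.5,0,0,0],[-1,-0.1,-0.1,9.5,0,0,0],[-1,-0.1,-0.1,9.5,0,0,0],[0,-0.1,-0.1,9.5,0,0,0],[0.3,-0.1,-0.1,9.5,0,0,0],[0.3,-0.1,-0.1,9.5,0,0,0],[0.4,-0.1,-0.1,9.5,0,0,0],[0.6,-0.1,-0.1,9.5,0,0,0],[0.8,-0.1,-0.1,9.5,0,0,0],[1,-0.1,-0.1,9.5,0,0,0],[1,-0.1,-0.1,9.5,0,0,0],[1,-0.1,-0.1,9.5,0,0,0]]
  ],
  "newtons": 25
}}

```text
t: 11.2
tool_pos: [0.587, -0.2899, 0.0655]
tool_rot: [-0.346, 3.12, -0.001]
contact_force: [0.3, 0.6, 2.5]
opening: 0.0212
```

```bash
python3 -c "
from h import *
plan(.4655,.1395,.2,102.5)
im=grab('scene','s7');c=im['color'][190:320,110:270,::-1];cv2.imwrite('pics/s7z.png',cv2.resize(c,None,fx=4.5,fy=4.5))
"
```

```text
now [ 0.587  -0.2899  0.0655] jaw 102.7 tilt z [ 0.002 -0.    -1.   ] q6 -2.36 open 0.0212 t 11.2
shift cm [  2.41  44.55 -13.48] turn deg [-0.   0.1  0.2] dist 46.6
```

View pics/s7z.png

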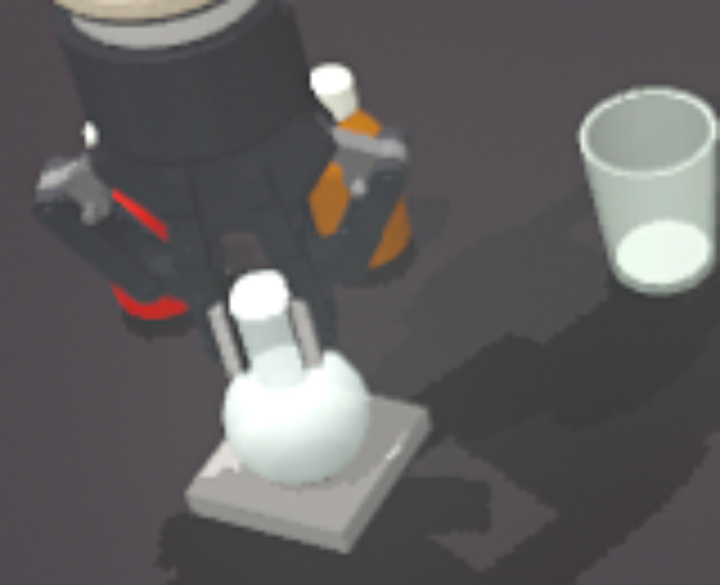

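{"method": "play_rows", "body": {
  "motion": [
    [[1,0,0,-1.5,0,0,0],[1,0,0,-4,0,0,0],[1,0,0,-7,0,0,0],[1,0,0,-10,0,0,0],[1,0,1.5,-12.5,0,0,0],[1,0.2,4,-13.5,0,0,0],[1,0.4,8,-13.5,0,0,0],[1,0.6,12,-13.5,0,0,0],[1,0.9,16,-13.5,0,0,0],[1,1.1,20,-13.5,0,0,0],[1,1.3,24,-13.5,0,0,0],[1,1.5,28,-13.5,0,0,0],[1,1.7,32,-13.5,0,0,0],[1,1.9,36,-13.5,0,0,0],[1,2.1,40,-13.5,0,0,0],[1,2.3,42.5,-13,0,0,0],[1,2.4,44,-11,0,0,0],[1,2.4,44.6,-8.5,0,0,0],[1,2.4,44.6,-7,0,0,0],[1,2.4,44.6,-7,0,0,0]]
  ]
}}

```text
t: 13.75
tool_pos: [0.4645, 0.1394, 0.1331]
tool_rot: [0.345, -3.121, 0.001]
contact_force: [0.3, 0.2, -0.8]
opening: 0.0211
```

```bash
python3 -c "
from h import *
plan(.4655,.1395,.0865,102.5)
im=grab('scene','s8');c=im['color'][170:310,350:520,::-1];cv2.imwrite('pics/s8z.png',cv2.resize(c,None,fx=4,fy=4))
im=grab('wrist','w8')
"
```

```text
now [0.4645 0.1394 0.1331] jaw 102.6 tilt z [-0.001 -0.001 -1.   ] q6 -1.65 open 0.0211 t 13.75
shift cm [-0.1  -0.01  4.66] turn deg [-0.  -0.1  0.1] dist 4.7
```

View pics/s8z.png

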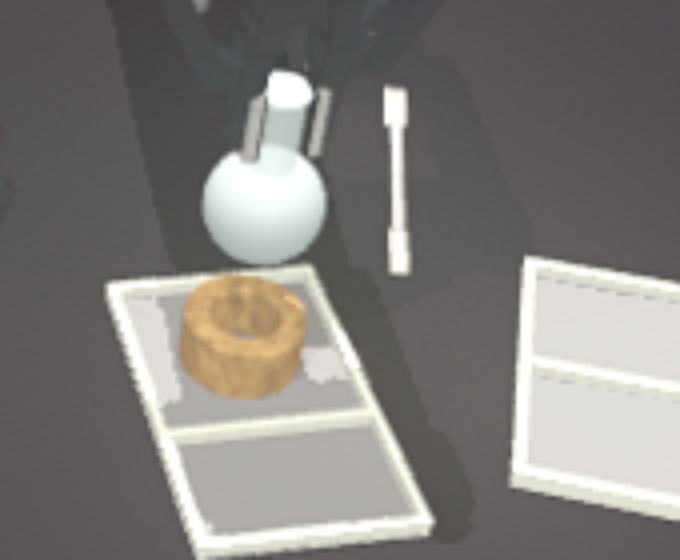

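View pics/w8.png

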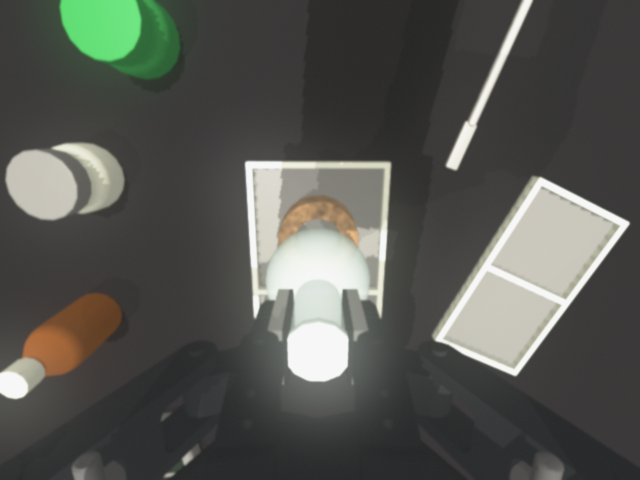

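```bash
python3 -c "
from h import *
im=ctrl.get_image('scene')
f=lambda p:(np.array(proj(im,p))-[350,170])*4
print(f((.4645,.1394,.1016)),f((.4655,.1395,.033)),f((.4655,.1395,.018)), f((.4645,.1394,.1676)))
im=ctrl.get_image('wrist'); print(proj(im,(.4645,.1394,.1676)),proj(im,(.4645,.1394,.1016)),proj(im,(.4655,.1395,.033)))
"
```

```text
[261.84923108 199.88564144] [243.0376977  309.96622351] [239.09536166 332.28816746] [282.31064476  83.83867459]
(np.float64(323.1029134443098), np.float64(347.0326621183011)) (np.float64(321.291440286925), np.float64(275.5738793554817)) (np.float64(320.187316330379), np.float64(239.90706406140686))
```

{"method": "play_rows", "body": {
  "motion": [
    [[1,-0.1,0,1,0,0,0],[1,-0.1,0,2.2,0,0,0],[1,-0.1,0,3.2,0,0,0],[1,-0.1,0,3.8,0,0,0],[1,-0.1,0,4.2,0,0,0],[1,-0.1,0,4.5,0,0,0],[1,-0.1,0,4.5,0,0,0],[1,-0.1,0,4.5,0,0,0]]
  ]
}}

```text
t: 14.95
tool_pos: [0.468, 0.14, 0.0917]
tool_rot: [-0.345, 3.118, -0.001]
contact_force: [0.4, -0.1, -0.4]
opening: 0.0212
```

```bash
python3 -c "
from h import *
plan(.4655,.1395,.0865,102.5)
im=grab('scene','s9');c=im['color'][170:310,350:520,::-1];cv2.imwrite('pics/s9z.png',cv2.resize(c,None,fx=4,fy=4))
print(np.round(ctrl.get_obs()['contact_force'],2))
"
```

```text
now [0.468  0.14   0.0917] jaw 102.6 tilt z [ 0.005  0.    -1.   ] q6 -1.65 open 0.0212 t 14.95
shift cm [0.26 0.   0.51] turn deg [-0.1  0.3  0.1] dist 0.6
[ 0.03 -0.86 -0.88]
```

View pics/s9z.png

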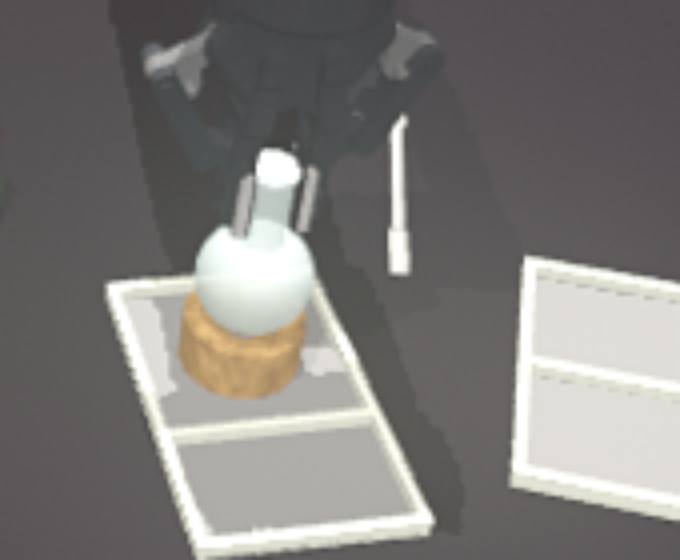

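{"method": "play_rows", "body": {
  "motion": [
    [[1,0.2,0,0.2,0,0.2,0],[1,0.2,0,0.35,0,0.2,0],[1,0.2,0,0.45,0,0.2,0],[1,0.2,0,0.5,0,0.2,0],[1,0.2,0,0.5,0,0.2,0]]
  ]
}}

```text
t: 15.62
tool_pos: [0.4663, 0.1397, 0.0871]
tool_rot: [-0.345, 3.121, -0.001]
contact_force: [-1.0, 0.1, 3.6]
opening: 0.0215
```

```bash
python3 -c "
from h import *
plan(.4655,.1395,.0865,102.5)
im=grab('scene','s10');c=im['color'][170:310,350:520,::-1];cv2.imwrite('pics/s10z.png',cv2.resize(c,None,fx=4,fy=4))
print(np.round(ctrl.get_obs()['contact_force'],2))
"
```

```text
now [0.4663 0.1397 0.0871] jaw 102.6 tilt z [ 0.002 -0.001 -1.   ] q6 -1.65 open 0.0215 t 15.62
shift cm [0.08 0.   0.06] turn deg [-0.1  0.1  0.1] dist 0.1
[-1.14  0.28  3.01]
```

View pics/s10z.png

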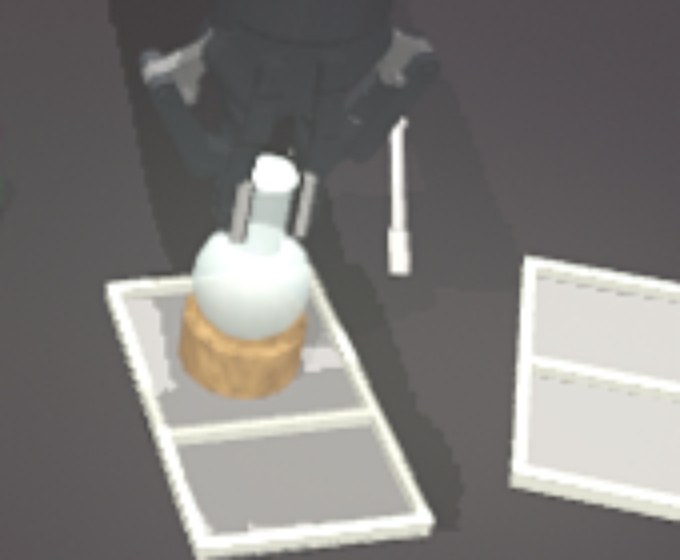

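{"method": "play_rows", "body": {
  "motion": [
    [[0.4,0,0,0,0,0,0],[0.2,0,0,0,0,0,0],[0,0,0,0,0,0,0],[-0.4,0,0,0,0,0,0],[-0.4,0,0,0,0,0,0],[-0.4,0,0,0,0,0,0],[-0.4,0,0,-3,0,0,0],[-0.4,0,0,-7,0,0,0],[-0.6,0,0,-10,0,0,0],[-1,0,0,-11,0,0,0]]
  ]
}}

```text
t: 16.92
tool_pos: [0.4672, 0.1399, 0.1995]
tool_rot: [-0.345, 3.117, -0.001]
contact_force: [-0.7, 0.0, -0.2]
opening: 0.0836
```

```bash
python3 -c "
from h import *
plan(.579,-.0315,.16,102.5)
im=grab('scene','s11');c=im['color'][170:310,350:520,::-1];cv2.imwrite('pics/s11z.png',cv2.resize(c,None,fx=4,fy=4))
"
```

```text
now [0.4672 0.1399 0.1995] jaw 102.6 tilt z [ 0.006  0.    -1.   ] q6 -1.65 open 0.0836 t 16.93
shift cm [ -7.14 -19.16   4.02] turn deg [-0.1  0.3  0.1] dist 20.8
```

View pics/s11z.png

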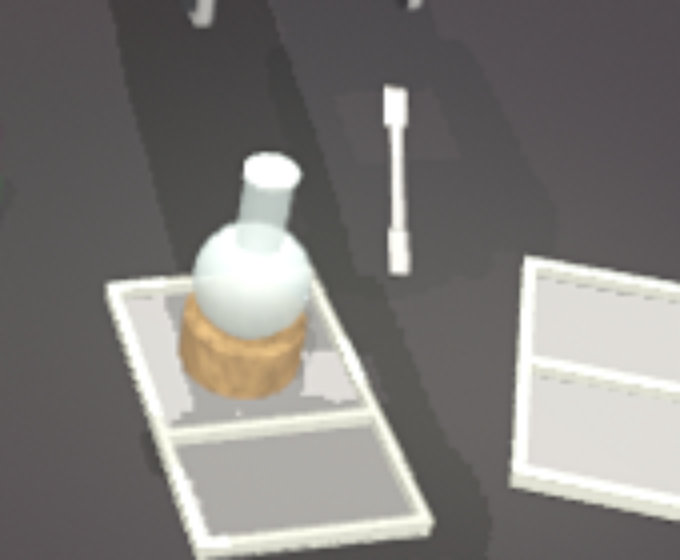

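{"method": "play_rows", "body": {
  "motion": [
    [[-1,-2,-5,0,0,0.3,0],[-1,-4,-10,1,0,0.3,0],[-1,-6,-15,2,0,0.3,0],[-1,-7.1,-19.2,4,0,0.3,0],[-1,-7.1,-19.2,4,0,0.3,0],[-1,-7.1,-19.2,4,0,0.3,0],[-1,-7.1,-19.2,4,0,0.3,0]]
  ]
}}

```text
t: 17.85
tool_pos: [0.5784, -0.0309, 0.1604]
tool_rot: [-0.347, 3.121, -0.002]
contact_force: [0.3, 0.2, -0.6]
opening: 0.0857
```

```bash
python3 -c "
from h import *
plan(.579,-.0315,.028,102.5)
im=grab('wrist','w12');np.savez('w12.npz',**im)
"
```

```text
now [ 0.5784 -0.0309  0.1604] jaw 102.7 tilt z [ 0.001 -0.001 -1.   ] q6 -1.97 open 0.0857 t 17.85
shift cm [-0.04 -0.06 13.24] turn deg [-0.1  0.   0.2] dist 13.2
```

View pics/w12.png

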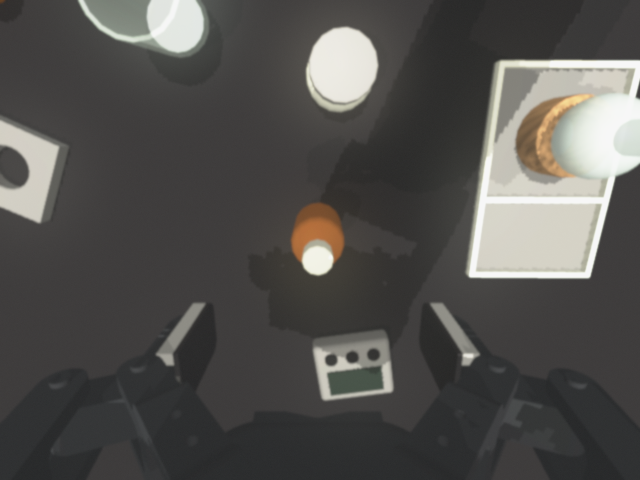

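Amber A's cap at (318,258) lines up with the gripper. Descend and grip.

{"method": "play_rows", "body": {
  "motion": [
    [[-1,0,-0.1,4,0,0,0],[-1,0,-0.1,8,0,0,0],[-1,0,-0.1,11.5,0,0,0],[-1,0,-0.1,13.2,0,0,0],[-1,0,-0.1,13.2,0,0,0],[-0.3,0,-0.1,13.2,0,0,0],[-0.2,0,-0.1,13.2,0,0,0],[0,0,-0.1,13.2,0,0,0],[0.2,0,-0.1,13.2,0,0,0],[0.5,0,-0.1,13.2,0,0,0],[0.5,0,-0.1,13.2,0,0,0],[0.5,0,-0.1,13.2,0,0,0]]
  ],
  "newtons": 30
}}

```text
t: 19.4
tool_pos: [0.5798, -0.032, 0.0299]
tool_rot: [-0.347, 3.119, -0.002]
contact_force: [-0.9, 0.8, 5.8]
opening: 0.0388
```

```bash
python3 -c "
from h import *
plan(.5508,.1582,.031,102.5)
"
```

```text
now [ 0.5798 -0.032   0.0299] jaw 102.7 tilt z [ 0.003 -0.001 -1.   ] q6 -1.98 open 0.0388 t 19.4
shift cm [-1.36 19.19 -0.14] turn deg [-0.1  0.2  0.2] dist 19.2
```

{"method": "play_rows", "body": {
  "motion": [
    [[0.5,0,0,-1.5,0,0,0],[0.5,0,0,-4,0,0,0],[0.5,0,1,-6,0,0,0],[0.5,-0.3,4,-6,0,0,0],[0.5,-0.6,8,-6,0,0,0],[0.5,-0.9,12,-6,0,0,0],[0.5,-1.2,16,-6,0,0,0],[0.5,-1.4,18.5,-6,0,0,0],[0.5,-1.4,19.2,-5,0,0,0],[0.5,-1.4,19.2,-4,0,0,0],[0.5,-1.4,19.2,-4,0,0,0],[0.5,-1.4,19.2,-4,0,0,0]]
  ]
}}

```text
t: 20.9
tool_pos: [0.5512, 0.1575, 0.0694]
tool_rot: [-0.345, 3.12, -0.003]
contact_force: [0.1, -0.6, -1.4]
opening: 0.039
```

```bash
python3 -c "
from h import *
plan(.5508,.1582,.033,102.5)
im=grab('scene','s13');c=im['color'][170:330,350:530,::-1];cv2.imwrite('pics/s13z.png',cv2.resize(c,None,fx=3.7,fy=3.7))
im=grab('wrist','w13')
"
```

```text
now [0.5512 0.1575 0.0694] jaw 102.6 tilt z [ 0.003 -0.001 -1.   ] q6 -1.64 open 0.039 t 20.9
shift cm [0.03 0.08 3.64] turn deg [-0.1  0.1  0.1] dist 3.6
```

View pics/s13z.png

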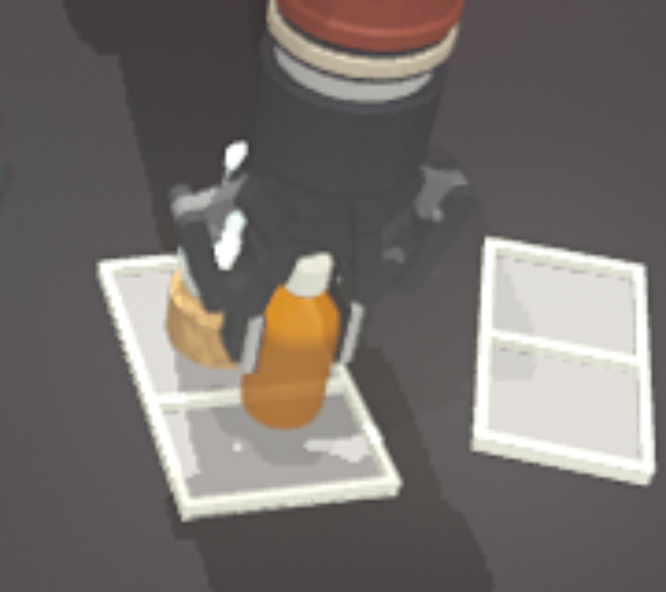

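View pics/w13.png

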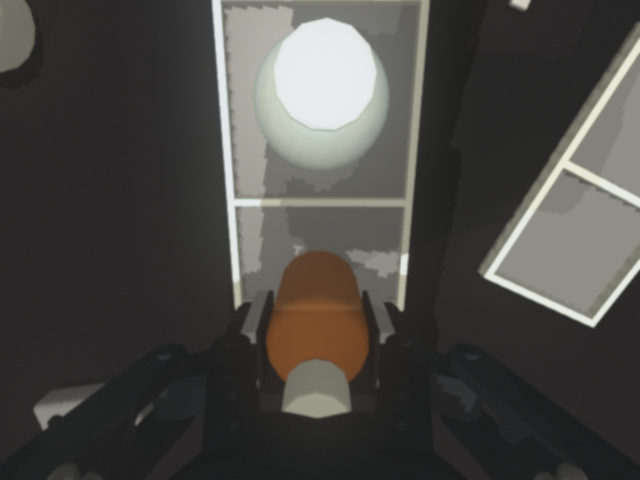

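{"method": "play_rows", "body": {
  "motion": [
    [[0.5,0,0.1,1,0,0,0],[0.5,0,0.1,2,0,0,0],[0.5,0,0.1,2.8,0,0,0],[0.5,0,0.1,3.3,0,0,0],[0.5,0,0.1,3.6,0,0,0],[0.5,0,0.1,3.7,0,0,0],[0.5,0,0.1,3.7,0,0,0],[0.5,0,0.1,3.7,0,0,0]]
  ]
}}

```text
t: 22.0
tool_pos: [0.5516, 0.1587, 0.0332]
tool_rot: [-0.346, 3.118, -0.002]
contact_force: [-0.0, -0.4, -0.3]
opening: 0.0385
```

```bash
python3 -c "
from h import *
plan(.5508,.1582,.033,102.5)
print(np.round(ctrl.get_obs()['contact_force'],2))
im=grab('scene','s14');c=im['color'][170:330,350:530,::-1];cv2.imwrite('pics/s14z.png',cv2.resize(c,None,fx=3.7,fy=3.7))
"
```

```text
now [0.5516 0.1587 0.0332] jaw 102.6 tilt z [ 0.004 -0.001 -1.   ] q6 -1.64 open 0.0385 t 22.0
shift cm [ 0.09 -0.03  0.02] turn deg [-0.1  0.2  0.1] dist 0.1
[-0.02 -0.39 -0.28]
```

View pics/s14z.png

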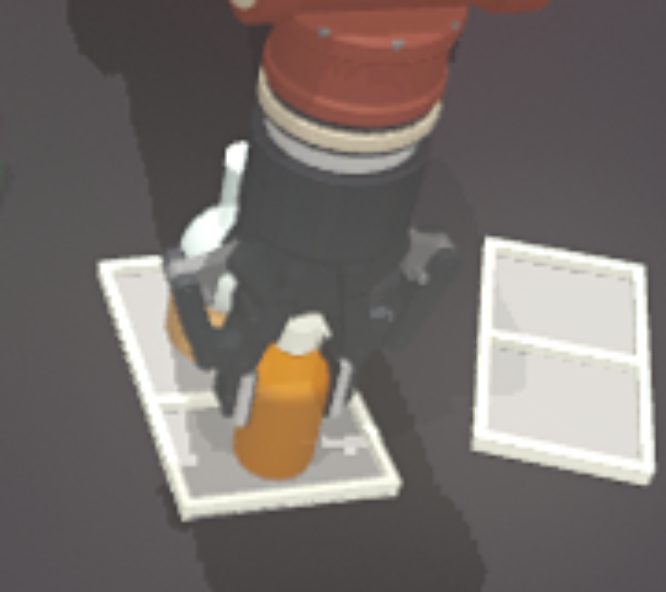

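{"method": "play_rows", "body": {
  "motion": [
    [[0.5,0,0,0.1,0,0,0],[0.5,0,0,0.2,0,0,0],[0.5,0,0,0.2,0,0,0]]
  ]
}}

```text
t: 22.42
tool_pos: [0.5521, 0.1589, 0.0329]
tool_rot: [-0.346, 3.118, -0.003]
contact_force: [-4.0, -0.9, 8.2]
opening: 0.0388
```

{"method": "play_rows", "body": {
  "motion": [
    [[0.0,0,0,0,0,0,0],[-0.1,0,0,0,0,0,0],[-0.2,0,0,0,0,0,0],[-0.5,0,0,0,0,0,0],[-0.5,0,0,0,0,0,0],[-0.5,0,0,-3,0,0,0],[-0.5,0,0,-7,0,0,0],[-0.5,0,0,-11,0,0,0],[-0.8,0,0,-13,0,0,0]]
  ]
}}

```text
t: 23.55
tool_pos: [0.5527, 0.1592, 0.1657]
tool_rot: [-0.345, 3.114, -0.002]
contact_force: [-0.3, 0.1, 0.5]
opening: 0.077
```

```bash
python3 -c "
from h import *
plan(.461,-.041,.16,102.5)
im=grab('scene','s15');c=im['color'][170:330,350:530,::-1];cv2.imwrite('pics/s15z.png',cv2.resize(c,None,fx=3.7,fy=3.7))
"
```

```text
now [0.5527 0.1592 0.1657] jaw 102.7 tilt z [ 0.008 -0.001 -1.   ] q6 -1.64 open 0.077 t 23.55
shift cm [ 13.34 -17.52   0.51] turn deg [-0.1  0.5  0.2] dist 22.0
```

View pics/s15z.png

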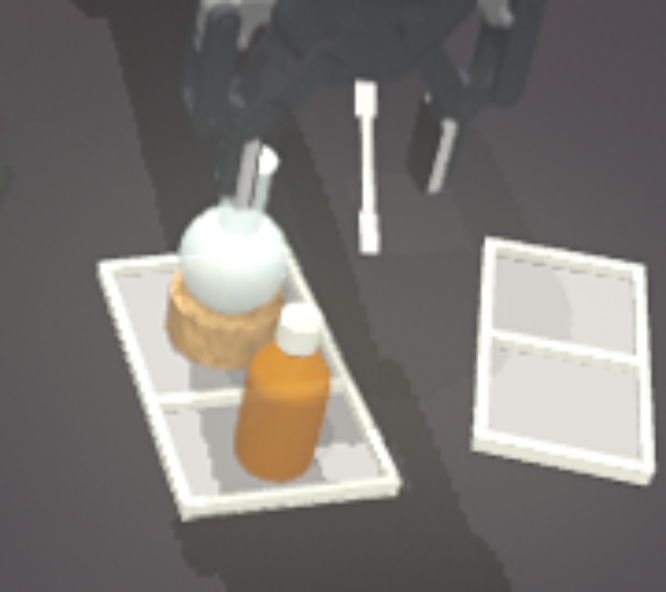

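{"method": "play_rows", "body": {
  "motion": [
    [[-1,2,-4,0,0,0.5,6],[-1,5,-8,0,0,0.5,12],[-1,8,-12,0.2,0,0.5,18],[-1,11,-15,0.5,0,0.5,24.7],[-1,13.3,-17.5,0.5,0,0.5,24.7],[-1,13.3,-17.5,0.5,0,0.5,24.7],[-1,13.3,-17.5,0.5,0,0.5,24.7],[-1,13.3,-17.5,0.5,0,0.5,24.7]]
  ]
}}

```text
t: 24.6
tool_pos: [0.4625, -0.0397, 0.1614]
tool_rot: [0.327, 3.123, 0.001]
contact_force: [0.5, 0.5, 0.5]
opening: 0.0856
```

```bash
python3 -c "
from h import *
plan(.461,-.041,.005,78)
im=grab('wrist','w16');np.savez('w16.npz',**im)
"
```

```text
now [ 0.4625 -0.0397  0.1614] jaw 78.0 tilt z [ 0.002  0.    -1.   ] q6 -1.61 open 0.0856 t 24.6
shift cm [ 0.15 -0.16 15.64] turn deg [0.  0.1 0. ] dist 15.6
```

View pics/w16.png

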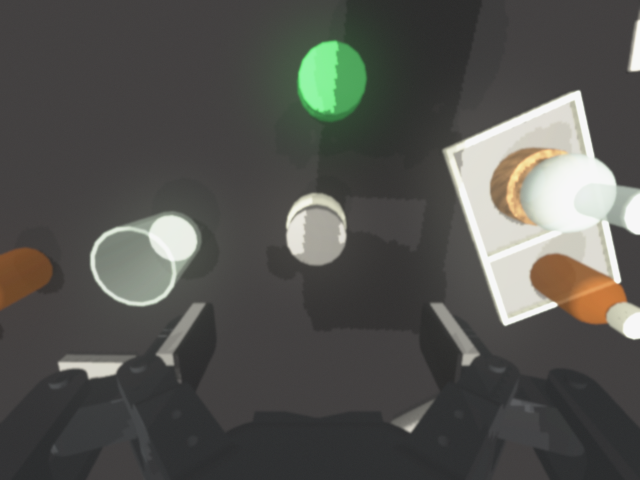

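{"method": "play_rows", "body": {
  "motion": [
    [[-1,0.1,-0.1,5,0,0,0],[-1,0.1,-0.1,10,0,0,0],[-1,0.1,-0.1,14,0,0,0],[-1,0.1,-0.1,15.4,0,0,0],[-1,0.1,-0.1,15.4,0,0,0],[-0.5,0.1,-0.1,15.4,0,0,0],[-0.3,0.1,-0.1,15.4,0,0,0],[-0.1,0.1,-0.1,15.4,0,0,0],[0.2,0.1,-0.1,15.4,0,0,0],[0.4,0.1,-0.1,15.4,0,0,0],[0.4,0.1,-0.1,15.4,0,0,0]]
  ]
}}

```text
t: 26.02
tool_pos: [0.463, -0.0408, 0.0092]
tool_rot: [0.327, 3.12, -0.0]
contact_force: [-1.3, 1.0, 6.9]
opening: 0.0488
```

```bash
python3 -c "
from h import *
plan(.4368,.326,.15,78)
im=grab('scene','s17');c=im['color'][170:330,220:420,::-1];cv2.imwrite('pics/s17z.png',cv2.resize(c,None,fx=3.7,fy=3.7))
"
```

```text
now [ 0.463  -0.0408  0.0092] jaw 78.0 tilt z [ 0.005 -0.001 -1.   ] q6 -1.61 open 0.0488 t 26.02
shift cm [ 10.1   35.35 -14.11] turn deg [0.  0.3 0. ] dist 39.4
```

View pics/s17z.png

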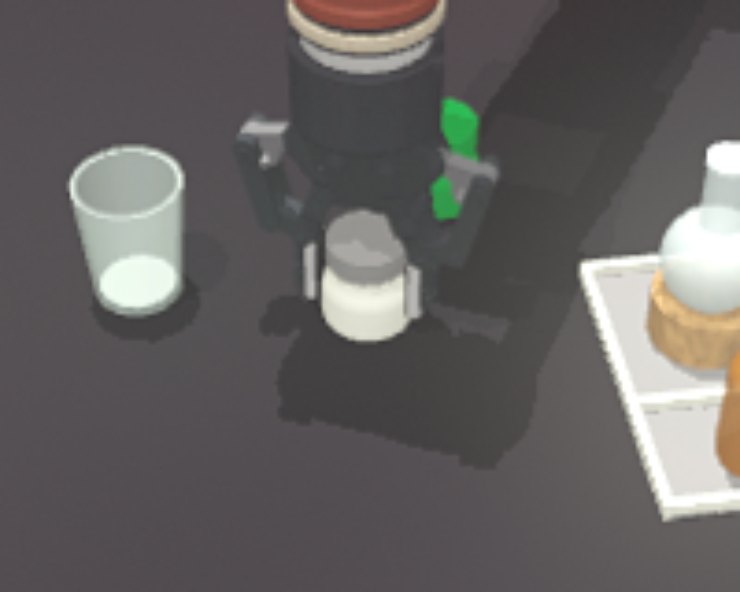

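```bash
python3 -c "
from h import *
im=ctrl.get_image('scene')
a=np.array([.208,.978]);b=np.array([.978,-.208]);c=np.array([.463,-.0408])
for s in (1,-1):
  for z in (-.005,0,.005,.01,.015,.02):
    p=c+s*a*.0285+b*.011; print(s,z,np.round((np.array(proj(im,(*p,z)))-[220,170])*3.7,0))
cv2.imwrite('pics/s17zz.png',cv2.resize(im['color'][225:270,295:340,::-1],None,fx=12,fy=12,interpolation=cv2.INTER_CUBIC))
"
```

```text
1 -0.005 [410. 341.]
1 0 [410. 335.]
1 0.005 [410. 328.]
1 0.01 [410. 321.]
1 0.015 [411. 315.]
1 0.02 [411. 308.]
-1 -0.005 [310. 321.]
-1 0 [309. 314.]
-1 0.005 [309. 307.]
-1 0.01 [309. 301.]
-1 0.015 [309. 294.]
-1 0.02 [309. 287.]
```

View pics/s17zz.png

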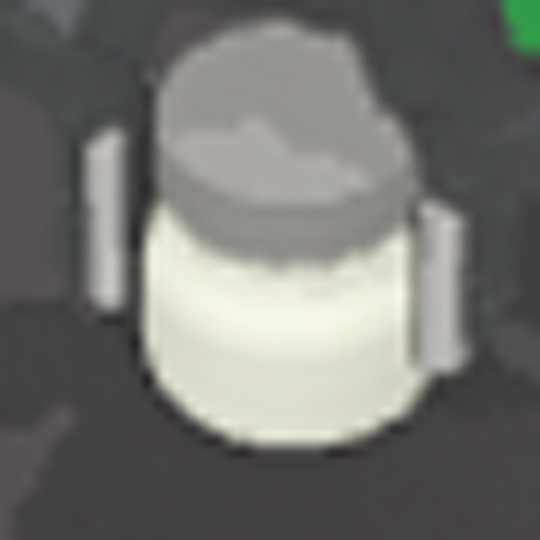

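{"method": "play_rows", "body": {
  "motion": [
    [[0.4,0,0,-2,0,0,0],[0.4,0,0,-5,0,0,0],[0.4,0,0,-9,0,0,0],[0.4,0,0,-13,0,0,0],[0.4,0,0,-16,0,0,0],[0.4,0.3,1.5,-17,0,0,0],[0.4,1.2,4,-17,0,0.3,0],[0.4,2.4,8,-17,0,0.3,0],[0.4,3.6,12,-17,0,0.3,0],[0.4,4.8,16,-17,0,0.3,0],[0.4,6,20,-17,0,0.3,0],[0.4,7.2,24,-17,0,0.3,0],[0.4,8.4,28,-17,0,0.3,0],[0.4,9.4,32,-15,0,0.3,0],[0.4,10.1,35.3,-11,0,0.3,0],[0.4,10.1,35.3,-7,0,0.3,0],[0.4,10.1,35.3,-4,0,0.3,0],[0.4,10.1,35.3,-4,0,0.3,0],[0.4,10.1,35.3,-4,0,0.3,0]]
  ]
}}

```text
t: 28.5
tool_pos: [0.4372, 0.3259, 0.0496]
tool_rot: [-0.327, -3.124, -0.002]
contact_force: [-0.4, 0.0, -0.4]
opening: 0.0485
```

```bash
python3 -c "
from h import *
plan(.4368,.326,.0122,78)
im=grab('scene','s18');c=im['color'][170:330,350:550,::-1];cv2.imwrite('pics/s18z.png',cv2.resize(c,None,fx=3.7,fy=3.7))
im=grab('wrist','w18')
"
```

```text
now [0.4372 0.3259 0.0496] jaw 78.1 tilt z [-0.     0.001 -1.   ] q6 -0.86 open 0.0485 t 28.5
shift cm [ 0.04 -0.01  3.74] turn deg [ 0.1 -0.   0.1] dist 3.7
```

View pics/s18z.png

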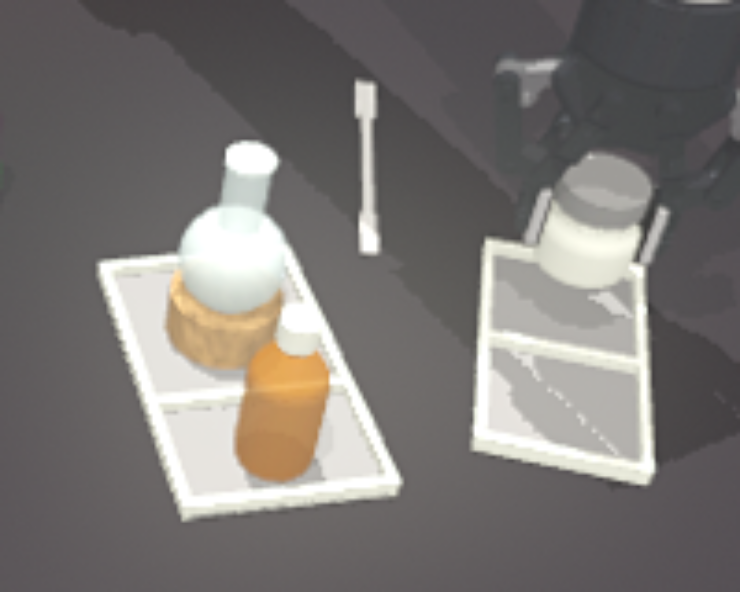

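View pics/w18.png

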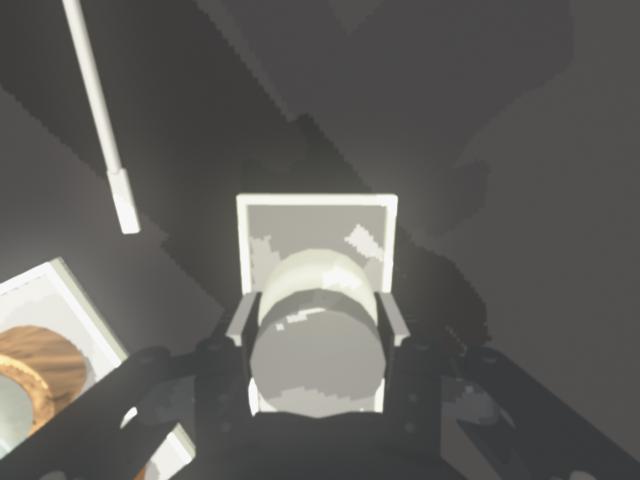

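Jar centred between the tray walls (238/396, jar at 318). Lower it.

{"method": "play_rows", "body": {
  "motion": [
    [[0.4,0,0,1,0,0,0],[0.4,0,0,2,0,0,0],[0.4,0,0,3,0,0,0],[0.4,0,0,3.5,0,0,0],[0.4,0,0,3.8,0,0,0],[0.4,0,0,3.9,0,0,0],[0.4,0,0,3.9,0,0,0],[0.4,0,0,3.9,0,0,0]]
  ]
}}

```text
t: 29.6
tool_pos: [0.4386, 0.3264, 0.0123]
tool_rot: [0.327, 3.122, 0.004]
contact_force: [-2.6, -1.0, 4.5]
opening: 0.0488
```

```bash
python3 -c "
from h import *
plan(.4368,.326,.0122,78)
im=grab('scene','s19');c=im['color'][170:330,350:550,::-1];cv2.imwrite('pics/s19z.png',cv2.resize(c,None,fx=3.7,fy=3.7))
"
```

```text
now [0.4386 0.3264 0.0123] jaw 78.0 tilt z [ 0.003  0.002 -1.   ] q6 -0.86 open 0.0488 t 29.6
shift cm [ 0.17 -0.08  0.01] turn deg [0.2 0.1 0. ] dist 0.2
```

View pics/s19z.png

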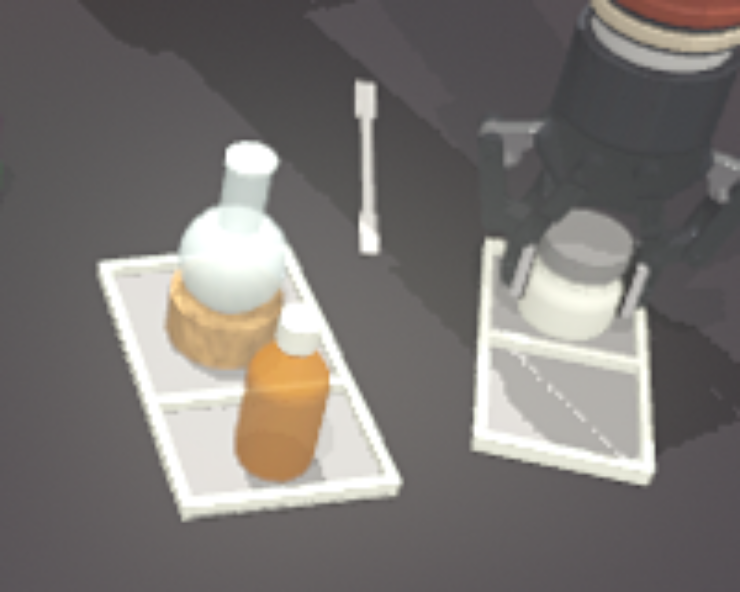

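{"method": "play_rows", "body": {
  "motion": [
    [[-0.2,0,0,0,0,0,0],[-0.35,0,0,0,0,0,0],[-0.5,0,0,0,0,0,0],[-0.5,0,0,0,0,0,0],[-0.5,0,0,-3,0,0,0],[-0.5,0,0,-7,0,0,0],[-0.7,0,0,-11,0,0,0],[-1,0,0,-15,0,0,0],[-1,0,0,-17,0,0,0]]
  ]
}}

```text
t: 30.78
tool_pos: [0.4391, 0.3265, 0.1851]
tool_rot: [0.327, 3.119, 0.008]
contact_force: [-0.1, 0.5, -0.5]
opening: 0.0852
```

```bash
python3 -c "
from h import *
plan(.451,-.307,.18,25)
im=grab('scene','s20');c=im['color'][170:330,350:550,::-1];cv2.imwrite('pics/s20z.png',cv2.resize(c,None,fx=3.7,fy=3.7))
"
```

```text
now [0.4391 0.3265 0.1851] jaw 78.0 tilt z [ 0.006  0.004 -1.   ] q6 -0.86 open 0.0852 t 30.77
shift cm [-14.3  -61.73   0.25] turn deg [ 0.4  0.1 53. ] dist 63.4
```

View pics/s20z.png

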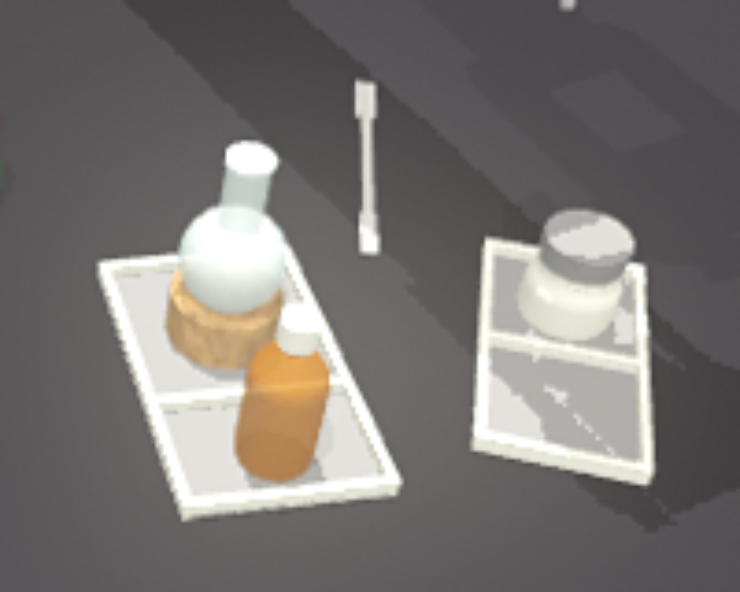

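{"method": "play_rows", "body": {
  "motion": [
    [[-1,-1.4,-6,0,0.4,0.1,5],[-1,-2.8,-12,0,0.4,0.1,10],[-1,-4.2,-18,0,0.4,0.1,15],[-1,-5.6,-24,0,0.4,0.1,20],[-1,-7,-30,0,0.4,0.1,26],[-1,-8.4,-36,0,0.4,0.1,32],[-1,-9.8,-42,0.2,0.4,0.1,38],[-1,-11.2,-48,0.2,0.4,0.1,44],[-1,-12.5,-54,0.2,0.4,0.1,49],[-1,-14.3,-61.7,0.2,0.4,0.1,53],[-1,-14.3,-61.7,0.2,0.4,0.1,53],[-1,-14.3,-61.7,0.2,0.4,0.1,53],[-1,-14.3,-61.7,0.2,0.4,0.1,53],[-1,-14.3,-61.7,0.2,0.4,0.1,53]]
  ]
}}

```text
t: 32.58
tool_pos: [0.4521, -0.3047, 0.1815]
tool_rot: [1.684, 2.651, 0.004]
contact_force: [0.0, 0.6, 0.4]
opening: 0.0854
```

```bash
python3 -c "
from h import *
plan(.451,-.307,.028,25)
im=grab('wrist','w21');print(proj(im,(.451,-.307,.095)))
"
```

```text
now [ 0.4521 -0.3047  0.1815] jaw 25.2 tilt z [ 0.003  0.002 -1.   ] q6 -1.17 open 0.0854 t 32.58
shift cm [-0.17 -0.25 15.35] turn deg [ 0.2 -0.   0.2] dist 15.4
(np.float64(315.9430780047836), np.float64(247.80994379654496))
```

View pics/w21.png

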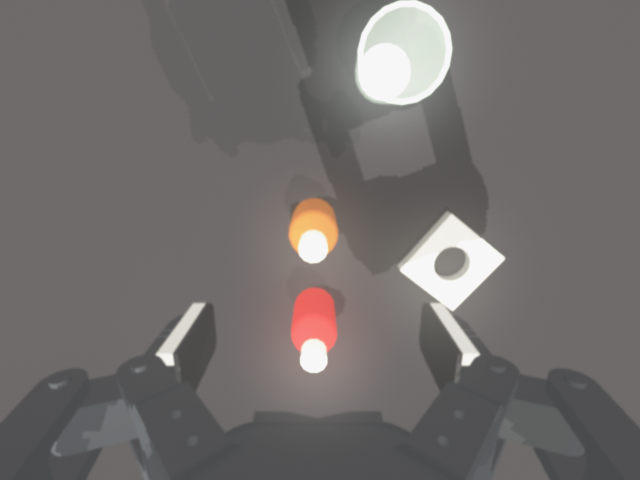

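{"method": "play_rows", "body": {
  "motion": [
    [[-1,-0.1,-0.3,5,0,0,0],[-1,-0.1,-0.3,10,0,0,0],[-1,-0.1,-0.3,13.5,0,0,0],[-1,-0.1,-0.3,15.3,0,0,0],[-1,-0.1,-0.3,15.3,0,0,0],[-0.3,-0.1,-0.3,15.3,0,0,0],[-0.2,-0.1,-0.3,15.3,0,0,0],[0,-0.1,-0.3,15.3,0,0,0],[0.2,-0.1,-0.3,15.3,0,0,0],[0.5,-0.1,-0.3,15.3,0,0,0],[0.5,-0.1,-0.3,15.3,0,0,0],[0.5,-0.1,-0.3,15.3,0,0,0]]
  ],
  "newtons": 30
}}

```text
t: 34.12
tool_pos: [0.4509, -0.3075, 0.0299]
tool_rot: [1.683, 2.649, 0.004]
contact_force: [-1.0, -0.9, 6.3]
opening: 0.0387
```

{"method": "play_rows", "body": {
  "motion": [
    [[0.5,0,0,-2,0,0,0],[0.5,0,0,-5,0,0,0],[0.5,0,0,-9,0,0,0],[0.5,0,0,-13,0,0,0],[0.5,0,0,-17,0,0,0],[0.5,0,0,-17,0,0,0],[0.5,0,0,-17,0,0,0]]
  ]
}}

```text
t: 35.0
tool_pos: [0.4497, -0.307, 0.1984]
tool_rot: [1.684, 2.651, 0.004]
contact_force: [-0.8, 0.4, -1.5]
opening: 0.0391
```

```bash
python3 -c "
from h import *
plan(.5112,.310,.15,78)
im=grab('scene','s22');cv2.imwrite('pics/s22z.png',cv2.resize(im['color'][100:340,80:400,::-1],None,fx=2.4,fy=2.4))
"
```

```text
now [ 0.4497 -0.307   0.1984] jaw 25.1 tilt z [ 0.003  0.002 -1.   ] q6 -1.18 open 0.0391 t 35.0
shift cm [53.23 31.77  4.95] turn deg [  0.2   0.1 -52.9] dist 62.2
```

View pics/s22z.png

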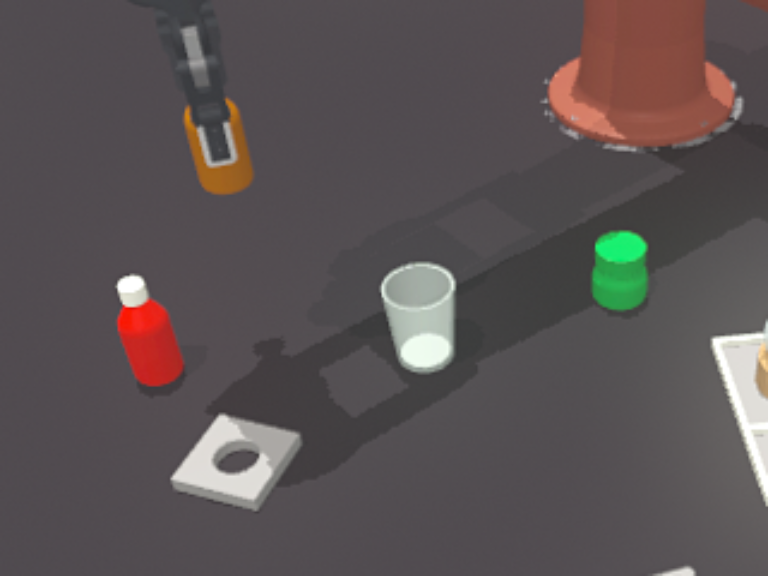

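{"method": "play_rows", "body": {
  "motion": [
    [[0.5,1.5,0.9,0,0,0,-2],[0.5,4.5,2.7,0,0,0,-5],[0.5,8,4.8,0,0,0,-9],[0.5,12,7.2,0,0,0,-13],[0.5,16,9.6,0,0,0,-17],[0.5,20,12,0,0,0,-21],[0.5,24,14.4,0,0,0,-25],[0.5,28,16.8,0,0,0,-29],[0.5,32,19.2,0,0,0,-33],[0.5,36,21.6,0,0,0,-37],[0.5,40,24,0,0,0,-41],[0.5,44,26.3,0,0,0,-45],[0.5,48,28.7,0,0,0,-49],[0.5,51,30.5,1,0,0,-52],[0.5,53,31.6,3,0,0,-53],[0.5,53.2,31.8,6,0,0,-53],[0.5,53.2,31.8,9,0,0,-53],[0.5,53.2,31.8,11.5,0,0,-53],[0.5,53.2,31.8,12,0,0,-53],[0.5,53.2,31.8,12,0,0,-53]]
  ]
}}

```text
t: 37.55
tool_pos: [0.5105, 0.3105, 0.0788]
tool_rot: [-0.323, -3.125, -0.003]
contact_force: [0.2, -0.4, -1.2]
opening: 0.0388
```

```bash
python3 -c "
from h import *
plan(.5112,.310,.033,78)
im=grab('scene','s23');c=im['color'][170:330,350:550,::-1];cv2.imwrite('pics/s23z.png',cv2.resize(c,None,fx=3.7,fy=3.7))
im=grab('wrist','w23')
"
```

```text
now [0.5105 0.3105 0.0788] jaw 78.2 tilt z [ 0.     0.002 -1.   ] q6 -0.94 open 0.0388 t 37.55
shift cm [-0.08 -0.05  4.58] turn deg [ 0.1 -0.   0.2] dist 4.6
```

View pics/s23z.png

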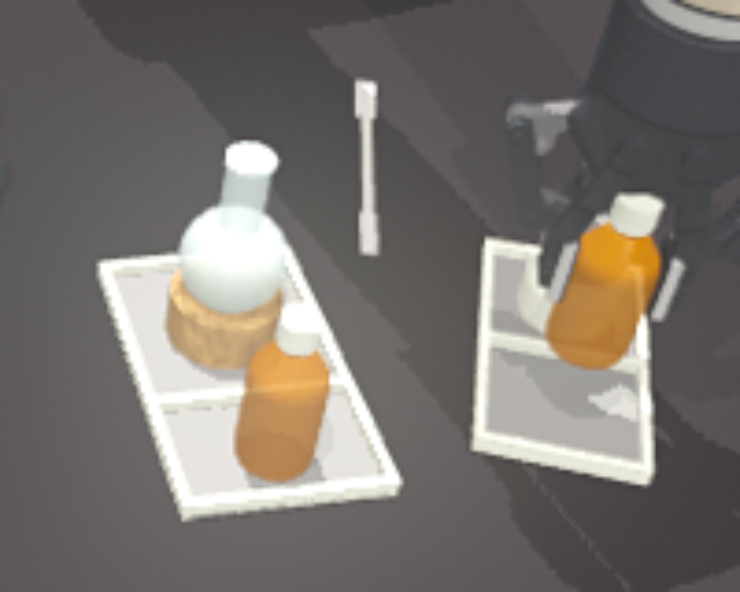

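View pics/w23.png

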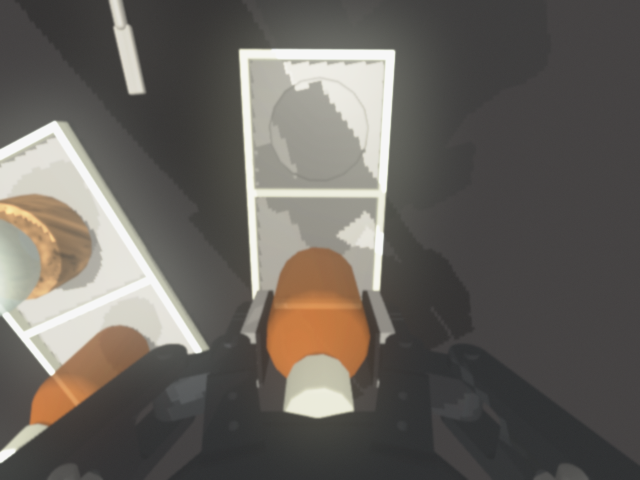

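{"method": "play_rows", "body": {
  "motion": [
    [[0.5,-0.1,0,1,0,0,0],[0.5,-0.1,0,2,0,0,0],[0.5,-0.1,0,3,0,0,0],[0.5,-0.1,0,3.8,0,0,0],[0.5,-0.1,0,4.3,0,0,0],[0.5,-0.1,0,4.6,0,0,0],[0.5,-0.1,0,4.7,0,0,0],[0.5,-0.1,0,4.7,0,0,0],[0.5,-0.1,0,4.7,0,0,0]]
  ]
}}

```text
t: 38.78
tool_pos: [0.5132, 0.3109, 0.0339]
tool_rot: [0.323, 3.122, 0.006]
contact_force: [-0.5, 0.3, -1.2]
opening: 0.0389
```

```bash
python3 -c "
from h import *
plan(.5112,.310,.033,78)
"
```

```text
now [0.5132 0.3109 0.0339] jaw 78.2 tilt z [ 0.004  0.004 -1.   ] q6 -0.95 open 0.0389 t 38.77
shift cm [ 0.18 -0.13  0.09] turn deg [0.3 0.2 0.2] dist 0.2
```

Not on the floor yet; about 1 mm more.

{"method": "play_rows", "body": {
  "motion": [
    [[0.5,0.1,-0.1,0.1,0.2,0.2,0],[0.5,0.1,-0.1,0.15,0.2,0.2,0],[0.5,0.1,-0.1,0.2,0.2,0.2,0],[0.5,0.1,-0.1,0.2,0.2,0.2,0]]
  ]
}}

```text
t: 39.28
tool_pos: [0.5123, 0.3102, 0.033]
tool_rot: [-0.323, -3.124, -0.001]
contact_force: [-3.3, -2.4, 5.5]
opening: 0.039
```

```bash
python3 -c "
from h import *
plan(.5112,.310,.033,78)
im=grab('scene','s24');c=im['color'][170:330,350:550,::-1];cv2.imwrite('pics/s24z.png',cv2.resize(c,None,fx=3.7,fy=3.7))
"
```

```text
now [0.5123 0.3102 0.033 ] jaw 78.2 tilt z [-0.     0.001 -1.   ] q6 -0.95 open 0.039 t 39.27
shift cm [ 0.1  -0.04 -0.  ] turn deg [ 0.  -0.   0.2] dist 0.1
```

View pics/s24z.png

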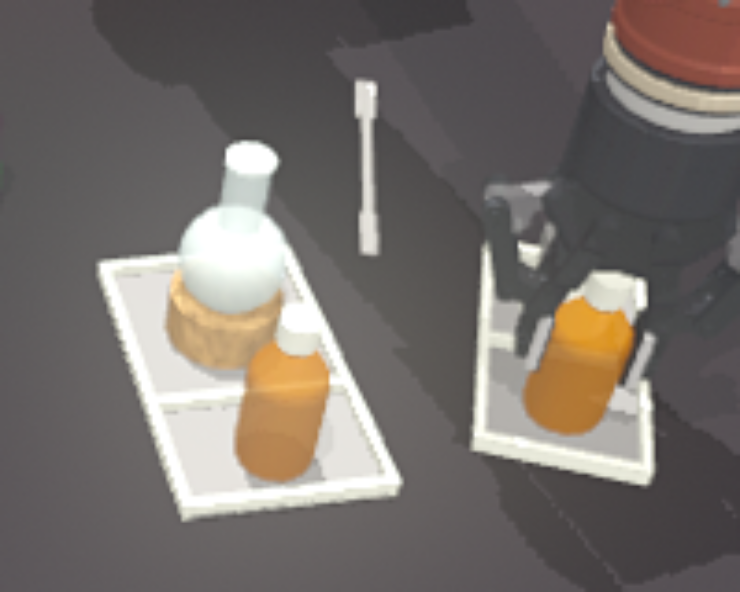

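The bottle is on the floor (5.5 N up). Release, lift, and move aside for the final views.

{"method": "play_rows", "body": {
  "motion": [
    [[0.0,0,0,0,0,0,0],[-0.1,0,0,0,0,0,0],[-0.3,0,0,0,0,0,0],[-0.5,0,0,0,0,0,0],[-0.5,0,0,0,0,0,0],[-0.5,0,0,-3,0,0,0],[-0.5,0,0,-7,0,0,0],[-0.5,0,0,-11,0,0,0],[-0.5,0,0,-16,0,0,0],[-0.5,0,6,-18,0,0,0],[-0.5,0,12,-18,0,0,0],[-0.5,0,18,-18,0,0,0],[-0.5,0,24,-18,0,0,0],[-0.5,0,24,-18,0,0,0],[-0.5,0,24,-18,0,0,0],[-0.5,0,24,-18,0,0,0]]
  ]
}}

```text
t: 41.32
tool_pos: [0.5618, 0.5438, 0.214]
tool_rot: [0.325, 3.125, 0.002]
contact_force: [0.5, -0.6, 0.4]
opening: 0.064
```

```bash
python3 -c "
from h import *
im=grab('top','t25');np.savez('t25.npz',**im)
cv2.imwrite('pics/t25z.png',cv2.resize(im['color'][180:310,90:280,::-1],None,fx=4,fy=4,interpolation=cv2.INTER_CUBIC))
im=grab('scene','s25');np.savez('s25.npz',**im)
cv2.imwrite('pics/s25z.png',cv2.resize(im['color'][170:330,350:550,::-1],None,fx=3.7,fy=3.7,interpolation=cv2.INTER_CUBIC))
"
```

```text
(no output)
```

View pics/t25.png

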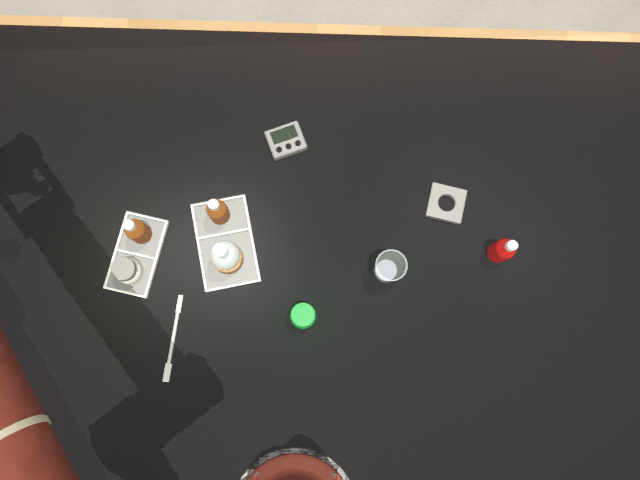

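View pics/t25z.png

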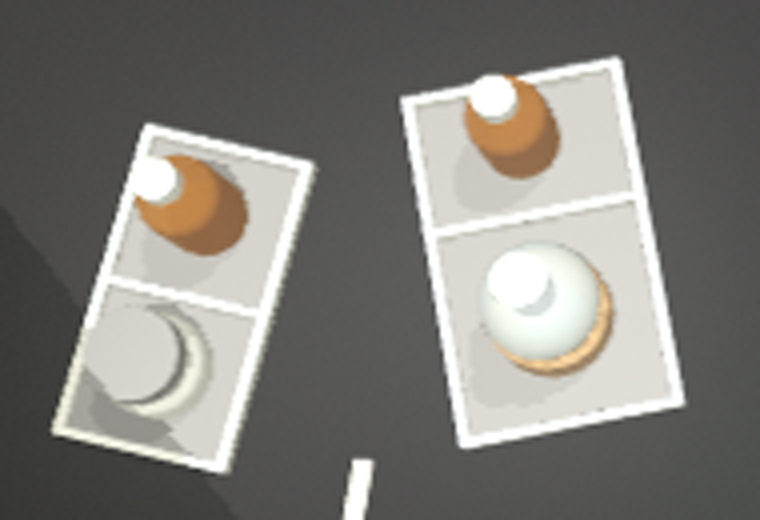

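View pics/s25z.png

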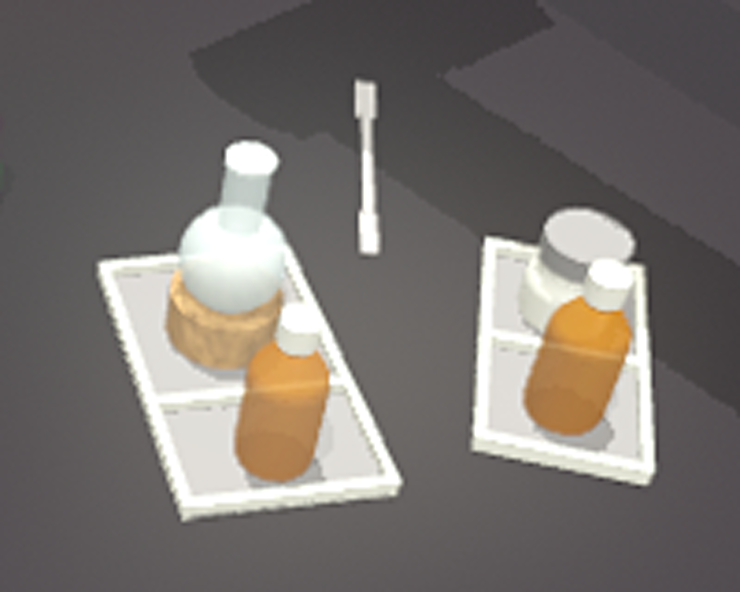

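```bash
python3 -c "
from h import *
t=dict(np.load('t25.npz'));s=dict(np.load('s25.npz'))
def fr(p,c,a): a=np.radians(a);d=p[:2]-np.array(c);return np.round(1000*np.array([np.cos(a)*d[0]+np.sin(a)*d[1],-np.sin(a)*d[0]+np.cos(a)*d[1]]),1)
E=((.5,.147),12.45);S=((.474,.318),-12.1)
for n,a,b,z,f in [('A',(493,95),(302,314),.098,E),('B',(157,177),(609,271),.098,S),('jar',(137,351),(588,230),.058,S),('flask',(519,278),(251,157),.121,E),('ring',None,(229,310),.033,E)]:
  q=np.array(b)/3.7+[350,170]; o=fr(onz(s,*q,z),*f)
  if a:
    p=np.array(a)/4+[90,180]; print(n,fr(onz(t,*p,z),*f),o,tri(ray(t,*p),ray(s,*q))[0].round(4))
  else: print(n,o)
"
```

```text
A [54.4  0.1] [54.5  1.8] [0.5531 0.1596 0.0982]
B [39.  -2.2] [38.8 -0.5] [0.5119 0.3086 0.0979]
jar [-36.6  -2.6] [-40.8   1.1] [0.4377 0.3243 0.0605]
flask [-35.8   0.1] [-34.1   1.3] [0.4652 0.1404 0.12  ]
ring [-17.8  -2.8]
```

All positions are within limits: the cap and lip heights come out at 98, 98, 60 and 120 mm, as they should. The ring value in that last script was a guess at a hidden edge; the clear view of it before the flask went on gave x of about -35 mm.

```bash
python3 -c "
from station import ctrl
print(ctrl.finish_job())"
```

```text
the job is handed in; nothing more can be done
None
```

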